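Index the board turntable and lock it with its ball-lock pin

ROBOT

A 7-joint arm with a two-finger parallel gripper is mounted at the origin on the work surface. World frame = base frame: x ahead of the robot, y to its left, z up, the work surface at z = 0. Lengths are in m, angles in rad, forces in N, time in s.
With the tool pointing down it reaches from about 0.4 to 0.85 m from the base axis. Payload 4.5 kg.
Tool frame: the origin (TCP) lies on the centre line of the jaws, within the pads' length; the fingertips stand ahead of it and the grasp point (between the pads) lies 3 mm ahead of it (r.finger_overhang is the z of the fingertips in the tool frame, in m); z points along the fingers, y is the direction in which the jaws open and shut (so a half turn about z gives the same grasp; the last joint's range is limited). The gripper opens to 88 mm and grips with 3 to 60 N. Pads are 18 mm wide; open, the fingers measure 123 mm over their backs; the gripper's body (75 mm by 187 mm) begins 45 mm behind the grasp point.
Start: joints at [-1.075, 0.689, -0.195, 1.565, 0.157, 0.902, -0.215], TCP at [0.278, 0.56, 0.261] pointing down, gripper open.
Joint ranges: [-3.01, 3.01], [-0.46, 2.08], [-1.47, 1.51], [0.13, 2.56], [-1, 4.14], [0.04, 2.09], [-2.66, 2.66]. Speed limits (rad/s): [2.57, 2.57, 3.14, 3.14, 3.14, 3.14, 3.14].

INTERFACE

Orientations are given as a unit quaternion [x, y, z, w].
In Python, from plant import get_state, snapshot, camera_model, workorder, boxes_of, mark_of, r gives the robot as it stands.
- The arm moves only by the tool jog_arm, never from a script. Its argument "rows" is a list of rows, each a list of 2 entries, a list of its own where there are three numbers: the shift along the tool's x, y, z normalised to -1 to 1, where 1 is 75 cm, then the turn about the tool's z normalised to -1 to 1, where 1 is 2 rad. A call has 1 to 20 rows; each row is the pose to reach, as a shift and turn from the pose commanded when the call began, along the tool's axes at that moment; what a row does not reach only later rows make up. A row lasts 1/12 s, in which the tool goes at most 41.7 mm and 7.16 degrees, less where a joint would pass 70% of its speed; a pose out of reach is approached as far as the arm can. A call with a number of a shift or a turn outside -1 to 1 is refused whole. A call with a gripper value outside its range is refused whole. "gripper" is the finger opening in mm, from 0 to 88.1, set as the call begins (left out, the last holds). The fingers move at their own pace and stop on an object; "newtons" is the grip in N (left out, the last holds). Time passes only in rows, so rows that repeat a pose let the fingers close. It gives the time, the measured TCP pose, the force and the opening at its end, in the units of the state.
- get_state(): the state, without advancing time (a new reading comes with each control period).
- snapshot(name): name is "side" or "top"; returns the picture (400x640x3 uint8, red, green, blue); there is no depth.
- camera_model(name): a dict with "mtx" (3x3 intrinsics, pixels), "extrinsics" (4x4, takes a point from camera to world coordinates). Camera axes: x right, y up, looking along -z (the intrinsics and any distortion apply to the point x, -y, -z); pixel columns grow to the right and rows downward; lengths in m; the calibration is good to about 2 mm. A picture is of the moment at which its call begins. camera_model takes no time and is no camera call.
- workorder.finish_job(): hands the job in, once; it reports no verdict.
Trained networks look in the newest picture that a camera, given by its name, has taken for a name from the list of things; names that differ only in an ending like _2 or _b are one class to them, and where a whole thing is asked for, a point or a joint stands for the part that bears it (a point fixed in the world has none). Each returns a list of dicts, best first, with "p" (0 to 1); they miss things now and then, are a little off and sometimes report something else, mostly with a low value. They report only what shows in the picture. A call takes as long as a camera call. They do not tell look-alikes from the thing itself.
- boxes_of(thing, camera): "rect" ([left, top, right, bottom] in pixels, round what is visible of it).
- mark_of(thing, camera): "pixel" ([row, column] in pixels: a listed point, or the origin of a listed thing).
The state is a dict: "clock": time; "q": joint angles; "qd": joint speeds; "joint_torque": joint torques, N m; "tool_pos": TCP position; "eef_rot": TCP orientation; "contact_force": force on the tool from outside, world axes, zero at the start; "moment": the same for the moment, N m; "opening": opening from 0.0 (shut) to 1.0 (fully open).
Only numpy, scipy, OpenCV 4.12 (cv2) and the standard library are available. Lean on these libraries where they do the work, as an engineer would, in place of code of your own. Each camera call takes 0.05 s, during which the arm holds its last target.

TASK

Turn the circuit-board turntable by its handle post, click by click, until the board's edge of metal ports squarely faces the locking bracket, and leave it settled in that click. Then take the ball-lock pin from its rest, squeezing its button in against the flange, slide it through the bracket and the turntable's rim until its collar is up against the bracket, and let go so that the button springs back out and the balls lock the pin in. Do not shove the heat sink, the screwdriver or the parts tray about.

Things in the scene. Friction and masses are not known exactly. Their poses are not given: they have to be found in the camera images.
- base: Fixed turntable base, grey round foot 256 mm across; origin on the bench, on the turntable's vertical axis. The steel locking bracket (52 wide, 18 thick, top at 78 mm high) stands on its -x side, inner face 134 and outer face 152 mm from the axis.
- lock_hole (a point): Centre of the bracket's round 14 mm hole at its outer face, 60 mm above the bench; axes as the base's: the hole runs level along +x, towards the turntable's axis. Behind the bracket (18 mm) come a 4 mm gap and the turntable's rim, 10 mm thick (outer face 130 mm from the axis), then free space.
- turntable (a joint): Turntable angle, rad, positive anticlockwise from above; 0 when the port edge faces the bracket. It clicks every 15 degrees (0.262 rad), where one of the rim's 14 mm radial holes stands behind the bracket's hole; starts two to four clicks on the positive side. Moving over a click takes about 4 N at the handle; let go within 5 degrees of a click it snaps in.
- handle (a point): Centre of the top of the turntable's upright black round handle post, 20 mm diameter, 52 mm tall (from 87 to 139 mm above the bench), 110 mm from the turntable's axis. At turntable angle 0 it lies on the base's +y side.
- port_edge (a point): Middle of the edge with the row of metal ports, on the turntable's board: a dark-red square, 170 mm, with a finned heat sink; ports reach 130 mm above the bench. The turntable is an aluminium disc 262 mm across, its top face 87 mm high.
- rest: Fixed aluminium pin rest, 75 x 44 mm foot, two uprights with V notches (tops 51 mm high) at x = -18 and +26 mm in which the pin lies level, 50 mm above the bench; the pin is lifted straight out. Origin under the pin's origin; x along the pin.
- pin: Loose steel ball-lock pin, 0.16 kg; origin on its axis at the collar's seating face, x to the tip. In mm: shank 12 diameter from x = 0 to 50, last 8 tapered; two balls at x = 38.5, 18 across when out, stop it passing the holes unless the button is in; collar 20 diameter, x -4 to 0; neck 10 diameter, -38 to -4; flange 44 diameter, -48 to -38; then the button.
- pin_tip (a point): The pin's tip, on its axis.
- button (a joint): How far the pin's button is pressed in, m: 0 out (balls out), 0.005 fully in (balls drawn in). Sprung, 4 N to start, 8 N fully in.
- button_face (a point): Centre of the button's end face, on the pin's axis; button 32 mm diameter, standing 9 mm behind the flange, 4 mm when in. Gripped from above, one finger presses the button, the other bears on the flange's front face above the neck: 19 mm apart with the button out, 14 mm with it in.
- heatsink: Bystander: loose finned aluminium heat sink, 60 x 60 x 32 mm; origin under its centre.
- screwdriver: Bystander: loose screwdriver, 170 mm long, black handle, lying on the bench.
- parts_tray: Bystander: loose grey parts tray with three compartments, 110 x 75 x 35 mm; origin under its centre.
Mind the look-alikes: they are no part of the job. Leave any orange or red look-alike of the pin alone.

How it is judged:
By the outcome, as a careful person would: the job done as asked, in the order asked, and still so for the second after the job is handed in, with the robot touching nothing.
It also fails if it takes over 62 s, if anything falls off the work surface, if the arm or the gripper's body presses on something with over 40 N, if the wrist force passes 120 N, or if a joint passes its speed limit or range.

## Working session

There is one attempt and no reset: what is moved stays moved. The work goes in short steps, Python scripts to look and compute and a tool call to move; the robot and the scene stay as the last step left them, time stands still between calls to the robot, and variables do not carry over. Pictures are saved under pics/ and viewed, and the job is handed in when it is done.

Besides the shell and the picture viewer there is one more tool, called in YAML: its name, and indented under it one key for each argument. jog_arm: Moves the arm, as the interface text tells. Scaled input: -1 to 1 covers 75 cm each way for a shift and 2 rad each way for a turn. Its arguments: {"type":"object","properties":{"rows":{"type":"array"},"gripper":{"type":"number"},"newtons":{"type":"number"}},"required":["rows"]}

```bash
ls; mkdir -p pics; python3 - <<'E'
from plant import *
import cv2, numpy as np
s=get_state(); print(s)
for c in ("side","top"):
    im=snapshot(c); cv2.imwrite(f"pics/{c}0.png",im[:,:,::-1]); m=camera_model(c); print(c,m)
    for t in ["base","lock_hole","handle","port_edge","rest","pin","pin_tip","button_face","heatsink","screwdriver","parts_tray"]:
        try: print(t,[(np.round(d['p'],2),np.round(d['pixel'])) for d in mark_of(t,c)][:4])
        except Exception as e: print(t,e)
print(r.finger_overhang, get_state()['clock'])
E
```

```text
pics
{'clock': 0.0, 'q': array([-1.0751664 ,  0.69001152, -0.19449146,  1.56630974,  0.1573157 ,
        0.90249442, -0.21511942]), 'qd': array([ 0.00034714,  0.00041739, -0.00136416, -0.00102851, -0.00083352,
       -0.00013299,  0.0009152 ]), 'joint_torque': array([-1.18175435e-04, -5.27560365e+01, -1.26682553e+00, -1.53428292e+01,
       -5.26527269e-02,  6.42482046e-03,  1.70771400e-04]), 'tool_pos': array([0.27829011, 0.55898059, 0.25990138]), 'eef_rot': array([ 2.28842341e-01,  9.73463068e-01, -9.05871358e-04, -1.33626270e-04]), 'contact_force': array([-0.89307303,  0.37527399,  0.04920147]), 'moment': array([-0.01785541, -0.01325965,  0.02226868]), 'opening': 1.0039266698487714}
side {'mtx': array([[458.67961242,   0.        , 322.65559273],
       [  0.        , 458.67961242, 201.68814681],
       [  0.        ,   0.        ,   1.        ]]), 'extrinsics': array([[ 0.93956766,  0.21131396, -0.26936782,  0.21205004],
       [-0.34218614,  0.55431473, -0.75871195, -1.00403472],
       [-0.01101188,  0.80503515,  0.5931249 ,  0.87620895],
       [ 0.        ,  0.        ,  0.   
[... 1700 characters left out ...]
317.]))]
rest [(np.float64(0.58), array([218., 419.]))]
pin [(np.float64(0.73), array([215., 466.])), (np.float64(0.54), array([258., 422.])), (np.float64(0.52), array([221., 420.]))]
pin_tip [(np.float64(0.69), array([203., 454.])), (np.float64(0.53), array([249., 430.])), (np.float64(0.47), array([218., 402.]))]
button_face [(np.float64(0.58), array([275., 413.])), (np.float64(0.57), array([225., 434.])), (np.float64(0.55), array([227., 479.]))]
heatsink [(np.float64(0.88), array([167., 436.])), (np.float64(0.33), array([221., 415.]))]
screwdriver [(np.float64(0.71), array([186., 213.]))]
parts_tray [(np.float64(0.68), array([242., 205.])), (np.float64(0.4), array([220., 402.]))]
0.022 1.2
```

```bash
python3 - <<'E'
import cv2
a=cv2.imread("pics/side0.png")[130:380,200:460]; b=cv2.imread("pics/top0.png")[110:310,180:500]
cv2.imwrite("pics/a.png",cv2.resize(a,(624,600),interpolation=cv2.INTER_CUBIC)); cv2.imwrite("pics/b.png",cv2.resize(b,(800,500),interpolation=cv2.INTER_CUBIC))
E
```

```text
(no output)
```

View pics/a.png

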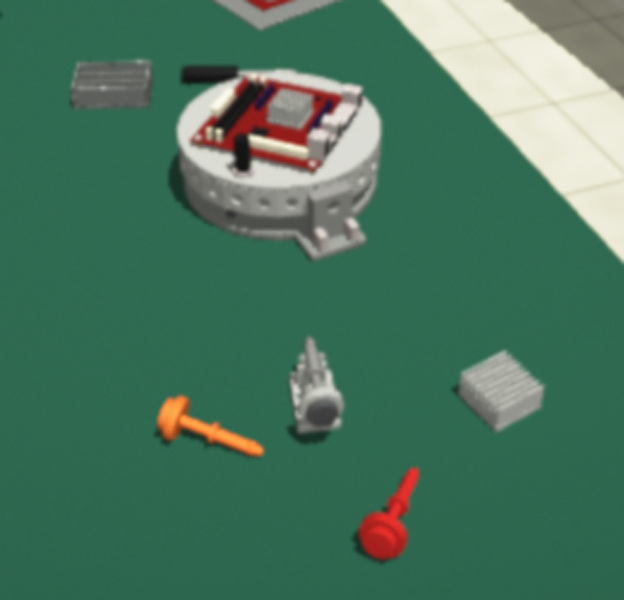

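View pics/b.png

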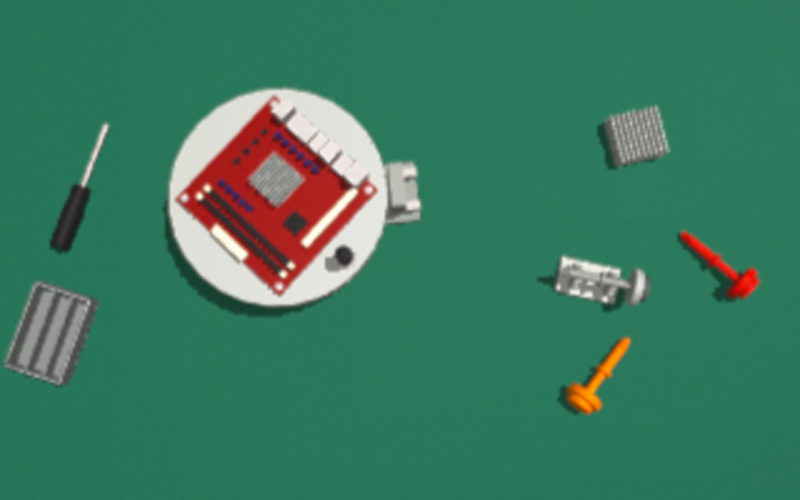

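View pics/side0.png

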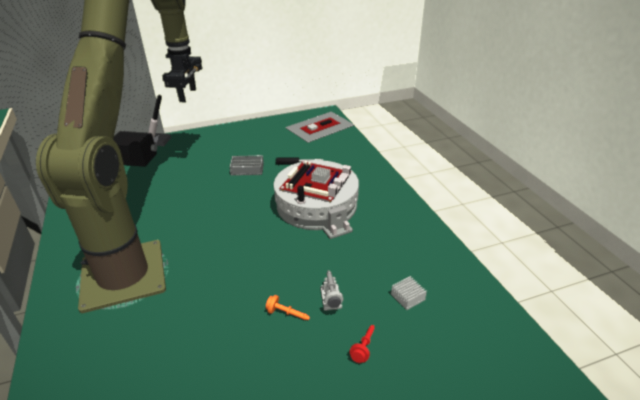

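Candidates: the steel pin in the rest at top (row 218, col 420) / side (290, 334), the red look-alike at top (215, 466), and the orange one at top (258, 422). I choose the steel one in the rest. The ports face the upper right, about 3 clicks anticlockwise of the bracket, which is to the right in the top view. Next I measure precisely.

```bash
cat > h.py <<'E'
import numpy as np, cv2
from plant import *
def ray(c,row,col):
    m=camera_model(c);K=m['mtx'];T=m['extrinsics']
    d=np.linalg.inv(K)@np.array([col,row,1.]); d=T[:3,:3]@np.array([d[0],-d[1],-d[2]]); return T[:3,3],d
def onz(c,row,col,z):
    o,d=ray(c,row,col); return o+d*(z-o[2])/d[2]
def proj(c,p):
    m=camera_model(c);T=np.linalg.inv(m['extrinsics']);q=T[:3,:3]@np.asarray(p,float)+T[:3,3]
    u=m['mtx']@np.array([q[0],-q[1],-q[2]]); return np.array([u[1],u[0]])/u[2]
def tri(a,b):
    (o1,d1),(o2,d2)=ray('top',*a),ray('side',*b)
    d1=d1/np.linalg.norm(d1);d2=d2/np.linalg.norm(d2)
    s=np.linalg.lstsq(np.stack([d1,-d2],1),o2-o1,rcond=None)[0]
    p,q=o1+s[0]*d1,o2+s[1]*d2; return (p+q)/2,np.linalg.norm(p-q)
E
python3 - <<'E'
from h import *
import cv2
im=cv2.imread("pics/top0.png").astype(int)
b,g,r_=im[...,0],im[...,1],im[...,2]
notgreen=((r_>g-15)).astype(np.uint8)
roi=np.zeros_like(notgreen); roi[130:250,240:360]=notgreen[130:250,240:360]
cs,_=cv2.findContours(roi,0,1); c=max(cs,key=cv2.contourArea)[:,0,:]
P=np.array([onz('top',y,x,0.087)[:2] for x,y in c])
# robust circle fit R=.131 (contour on pixel centers, ~0.5px inside)
from scipy.optimize import least_squares
f=least_squares(lambda v:np.hypot(*(P-v[:2]).T)-v[2],[P[:,0].mean(),P[:,1].mean(),.131],loss='soft_l1',f_scale=.001)
print('disc',f.x, np.median(abs(f.fun)))
cv2.imwrite("pics/disc.png",cv2.resize(im[140:240,240:370].astype(np.uint8),(780,600),interpolation=cv2.INTER_CUBIC))
cv2.imwrite("pics/pin.png",cv2.resize(im[195:245,390:450].astype(np.uint8),(720,600),interpolation=cv2.INTER_CUBIC))
s=cv2.imread("pics/side0.png")
cv2.imwrite("pics/spin.png",cv2.resize(s[260:320,305:365],(600,600),interpolation=cv2.INTER_CUBIC))
cv2.imwrite("pics/sdisc.png",cv2.resize(s[150:240,265:365],(666,600),interpolation=cv2.INTER_CUBIC))
print('handle',tri((209,317),(191,299)))
print('hole',tri((184,343),(216,339)))
E
```

```text
disc [0.58478748 0.10656264 0.12959273] 0.0011287062797759595
handle (array([0.51367806, 0.02895361, 0.12480013]), np.float64(0.011712843781198865))
hole (array([ 0.60067953, -0.04828503,  0.06538411]), np.float64(0.0006558004142041549))
```

View pics/disc.png

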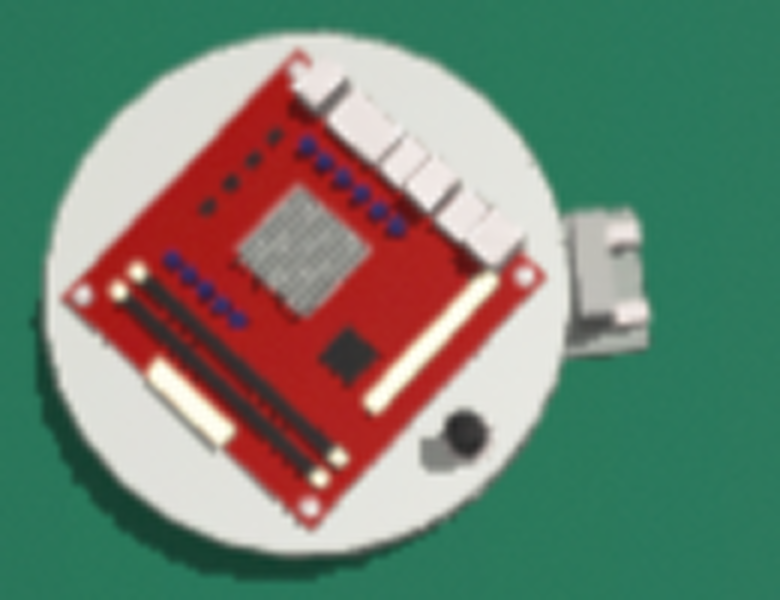

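View pics/pin.png

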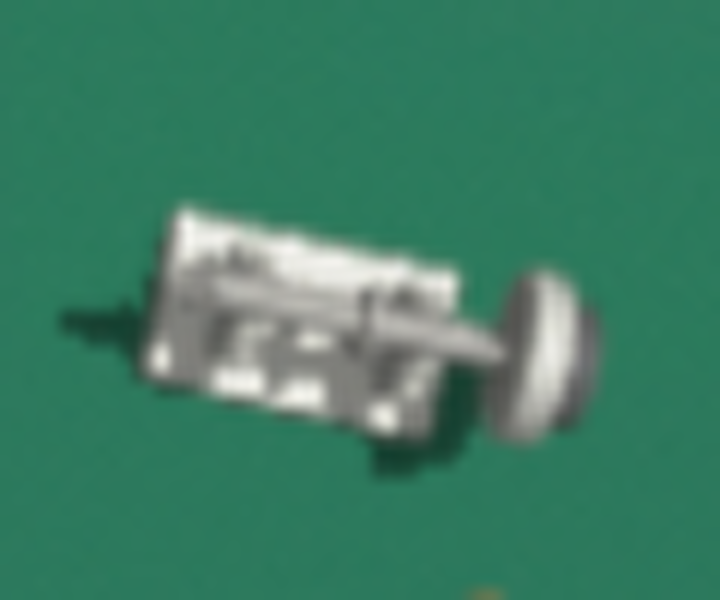

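View pics/spin.png

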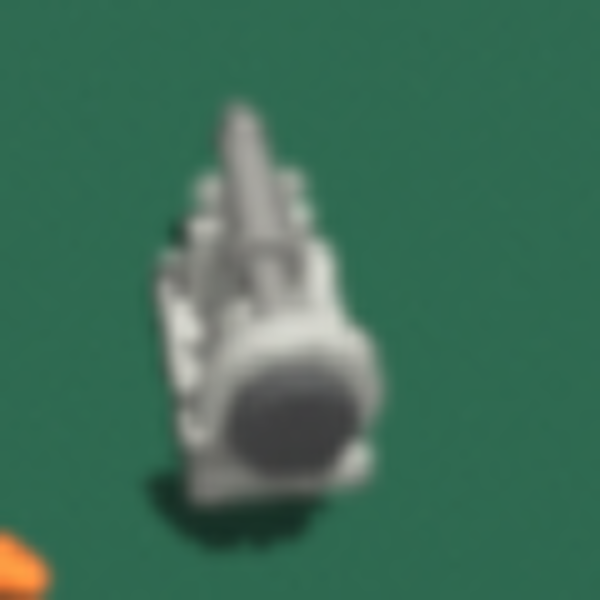

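View pics/sdisc.png

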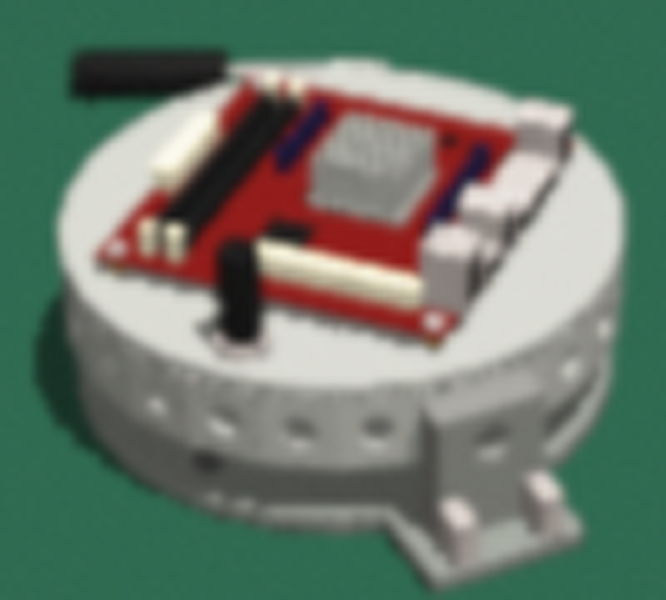

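```bash
cat > fit.py <<'E'
from h import *
from scipy.optimize import least_squares
def D(x,y,s=6,c0=240,r0=140): return ((y+.5)/s-.5+r0,(x+.5)/s-.5+c0)
def S(x,y): return D(x,y,6.663,265,150)
def P(x,y): return D(x,y,12,390,195)
def Q(x,y): return D(x,y,10,305,260)
c=[D(*v) for v in [(300,50),(545,275),(310,528),(65,297)]]
for z in (.09,.095):
    w=np.array([onz('top',*v,z)[:2] for v in c]); print(z,'board centre',w.mean(0),'sides',np.linalg.norm(w-np.roll(w,-1,0),axis=1))
    e=[w[1]-w[0],w[2]-w[1],w[3]-w[2],w[0]-w[3]]
    print('ang',[np.degrees(np.arctan2(v[1],v[0])) for v in e])
print('handle',onz('top',*D(466,430),.139),onz('side',*S(238,246),.139), tri(D(466,430),S(238,246)))
print('hole side z.06',onz('side',*S(492,440),.06))
print('bracket top pts',onz('top',*D(578,215),.078),onz('top',*D(580,350),.078))
# pin
print('tip side',onz('side',*Q(238,108),.052)); print('bf side',onz('side',*Q(293,428),.05))
print('tip top',onz('top',*P(205,286),.05)); print('collar top',onz('top',*P(370,314),.05)); 
E
python3 fit.py
```

```text
0.09 board centre [0.58778495 0.10830043] sides [0.16771567 0.16924857 0.1675987  0.16961474]
ang [np.float64(-133.07905318906333), np.float64(137.30818379963338), np.float64(47.045848014530435), np.float64(-42.65300144030983)]
0.095 board centre [0.58699801 0.10771004] sides [0.16692316 0.16844881 0.16680673 0.16881325]
ang [np.float64(-133.0790531890634), np.float64(137.30818379963335), np.float64(47.04584801453042), np.float64(-42.65300144030983)]
handle [0.51172871 0.02637075 0.139     ] [0.51239633 0.02996243 0.139     ] (array([0.51141236, 0.02627769, 0.14162009]), np.float64(0.0001665603577279472))
hole side z.06 [ 0.60201461 -0.03964142  0.06      ]
bracket top pts [ 0.62510815 -0.02689265  0.078     ] [ 0.55694984 -0.02761134  0.078     ]
tip side [ 0.50003812 -0.22865346  0.052     ]
bf side [ 0.47590295 -0.32948742  0.05      ]
tip top [ 0.49740334 -0.24077142  0.05      ]
collar top [ 0.49025136 -0.28203892  0.05      ]
```

```bash
cat > ov.py <<'E'
from h import *
import sys
def model(cx,cy,psi,th):  # psi = base yaw (deg): base x dir ; th turntable deg
    R=lambda a:np.array([[np.cos(a),-np.sin(a)],[np.sin(a),np.cos(a)]])
    B=lambda p,a=0:np.r_[np.array([cx,cy])+R(np.radians(psi+a))@np.array(p[:2]),p[2]]
    L=[]
    L.append(([B((.131*np.cos(a),.131*np.sin(a),.087)) for a in np.linspace(0,6.283,90)],(255,0,0)))
    L.append(([B((.128*np.cos(a),.128*np.sin(a),.0)) for a in np.linspace(0,6.283,90)],(255,255,0)))
    L.append(([B((x,y,.078)) for x,y in[(-.134,-.026),(-.134,.026),(-.152,.026),(-.152,-.026),(-.134,-.026)]],(0,255,255)))
    L.append(([B((-.152,.007*np.cos(a),.06+.007*np.sin(a))) for a in np.linspace(0,6.283,20)],(0,0,0)))
    L.append(([B((.01*np.cos(a),.11+.01*np.sin(a),.139),th) for a in np.linspace(0,6.283,20)],(0,255,0)))
    L.append(([B((x*.085,y*.085,.093),th) for x,y in[(1,1),(-1,1),(-1,-1),(1,-1),(1,1)]],(255,0,255)))
    return L
def pinmodel(px,py,yaw,pz=.05,out=True):
    a=np.radians(yaw);u=np.array([np.cos(a),np.sin(a),0]);v=np.array([-np.sin(a),np.cos(a),0]);o=np.array([px,py,pz])
    L=[]
    for x,rr in[(0,.01),(-.004,.01),(-.038,.022),(-.048,.022),(-.057 if out else -.052,.016),(.050,.003),(.042,.006)]:
        L.append(([o+u*x+v*rr*np.cos(t)+np.array([0,0,rr*np.sin(t)]) for t in np.linspace(0,6.283,40)],(0,0,255)))
    return L
def draw(img,cam,L,roi,s,fn):
    r0,r1,c0,c1=roi
    im=cv2.resize(img[r0:r1,c0:c1],None,fx=s,fy=s,interpolation=cv2.INTER_CUBIC)
    for pts,col in L:
        q=np.array([proj(cam,p) for p in pts]); q=np.stack([(q[:,1]-c0+.5)*s-.5,(q[:,0]-r0+.5)*s-.5],1)
        cv2.polylines(im,[np.round(q*16).astype(np.int32)],False,col,1,cv2.LINE_AA,4)
    cv2.imwrite(fn,im)
E
python3 - <<'E'
from ov import *
t=cv2.imread("pics/top0.png");s=cv2.imread("pics/side0.png")
L=model(.587,.108,92.2,45)
draw(t,'top',L,(140,240,240,370),6,'pics/o1.png'); draw(s,'side',L,(150,240,265,365),6.6,'pics/o2.png')
L=pinmodel(.4885,-.281,78)
draw(t,'top',L,(195,245,390,450),10,'pics/o3.png'); draw(s,'side',L,(260,320,305,365),10,'pics/o4.png')
a=np.zeros((600,1200,3),np.uint8)
E
```

```text
(no output)
```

View pics/o1.png

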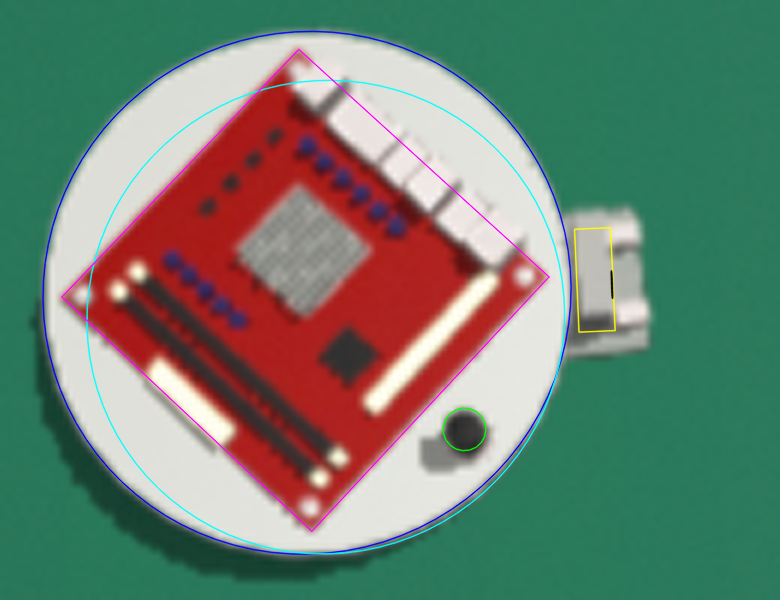

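View pics/o2.png

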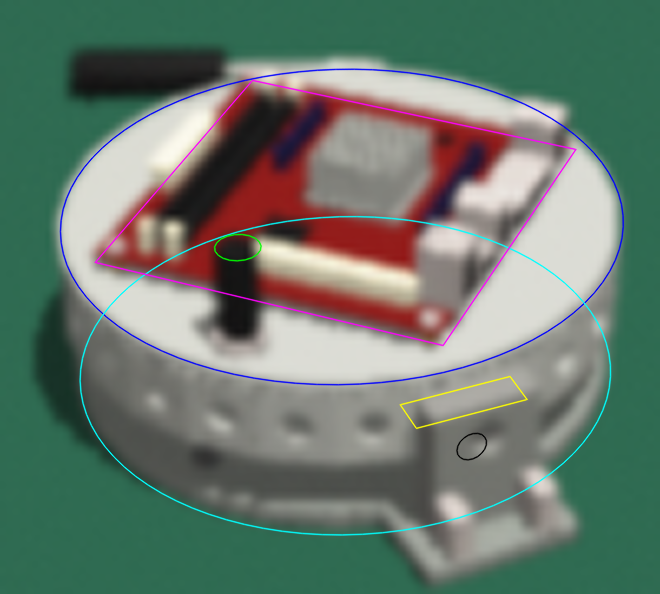

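View pics/o3.png

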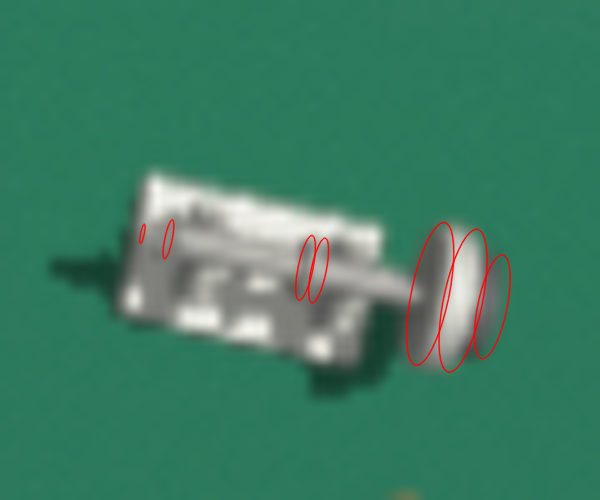

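View pics/o4.png

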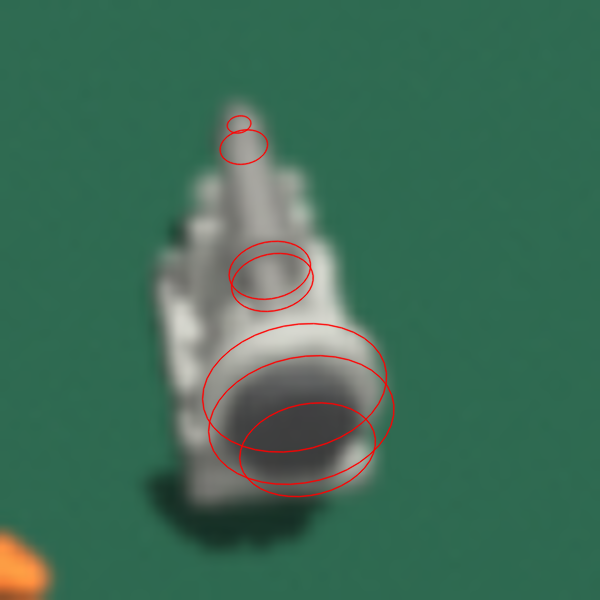

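```bash
python3 - <<'E'
from ov import *
t=cv2.imread("pics/top0.png");s=cv2.imread("pics/side0.png")
for i,(psi,th) in enumerate([(92.2,45),(95,42.2)]):
    L=model(.587,.108,psi,th)
    for k in range(24):
        a=np.radians(psi+15*k+th-45);p=np.array([.587,.108,.06])
        if np.sin(a)<.35: L.append(([p+.130*np.array([np.cos(a),np.sin(a),0])+np.array([-np.sin(a)*.007*np.cos(w),np.cos(a)*.007*np.cos(w),.007*np.sin(w)]) for w in np.linspace(0,6.283,20)],(0,0,255)))
    draw(s,'side',L,(150,240,265,365),6.6,f'pics/p{i}.png');draw(t,'top',L,(140,240,240,370),6,f'pics/pt{i}.png')
E
```

```text
Traceback (most recent call last):
  File "ov.py", line 24, in draw
    q=np.array([proj(cam,p) for p in pts]); q=np.stack([(q[:,1]-c0+.5)*s-.5,(q[:,0]-r0+.5)*s-.5],1)
                ~~~~^^^^^^^
  File "h.py", line 9, in proj
    m=camera_model(c);T=np.linalg.inv(m['extrinsics']);q=T[:3,:3]@np.asarray(p,float)+T[:3,3]
ValueError: time passes only in moves, steps and waits
```

View pics/p0.png

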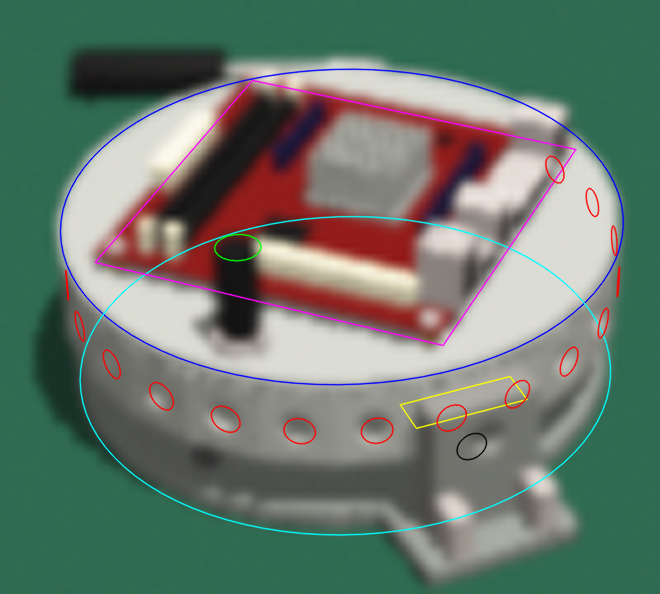

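View pics/p1.png

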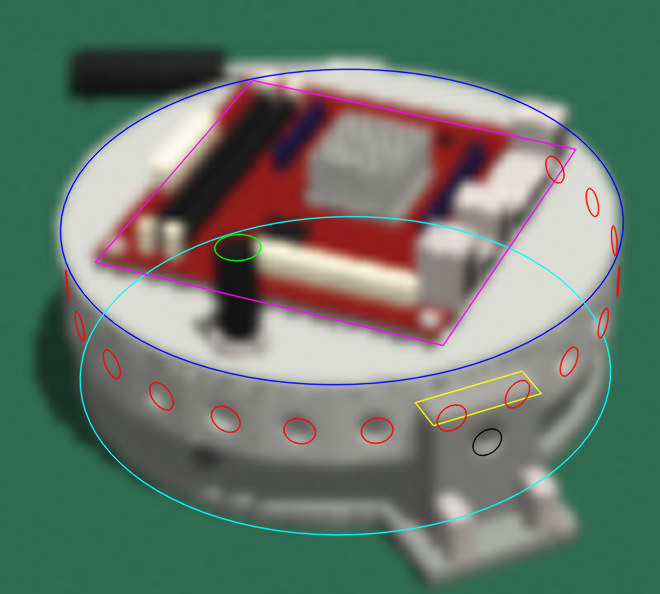

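```bash
python3 - <<'E'
import re
from plant import camera_model
import pickle
pickle.dump({c:camera_model(c) for c in('top','side')},open('cam.pkl','wb'))
s=open('h.py').read()
s=s.replace("from plant import *","from plant import *\nimport pickle\nCAM=pickle.load(open('cam.pkl','rb'))").replace("m=camera_model(c)","m=CAM[c]")
open('h.py','w').write(s)
E
python3 - <<'E'
from ov import *
from fit import P,Q,S,D
print('NN pin',tri((221,420),(286,334)),'tip',tri((218,402),(272,329)))
print('tip',tri(P(200,285),Q(238,110)),'collar',tri(P(370,315),Q(270,265)),'bf',tri(P(588,372),Q(293,428)))
t=cv2.imread("pics/top0.png");s=cv2.imread("pics/side0.png")
L=model(.587,.108,96,41.2)
draw(t,'top',L,(165,210,325,365),14,'pics/q1.png'); draw(s,'side',L,(195,240,320,360),14,'pics/q2.png')
print(get_state()['clock'])
E
```

```text
0.09 board centre [0.58778495 0.10830043] sides [0.16771567 0.16924857 0.1675987  0.16961474]
ang [np.float64(-133.07905318906333), np.float64(137.30818379963338), np.float64(47.045848014530435), np.float64(-42.65300144030983)]
0.095 board centre [0.58699801 0.10771004] sides [0.16692316 0.16844881 0.16680673 0.16881325]
ang [np.float64(-133.0790531890634), np.float64(137.30818379963335), np.float64(47.04584801453042), np.float64(-42.65300144030983)]
handle [0.51172871 0.02637075 0.139     ] [0.51239633 0.02996243 0.139     ] (array([0.51141236, 0.02627769, 0.14162009]), np.float64(0.0001665603577279472))
hole side z.06 [ 0.60201461 -0.03964142  0.06      ]
bracket top pts [ 0.62510815 -0.02689265  0.078     ] [ 0.55694984 -0.02761134  0.078     ]
tip side [ 0.50003812 -0.22865346  0.052     ]
bf side [ 0.47590295 -0.32948742  0.05      ]
tip top [ 0.49740334 -0.24077142  0.05      ]
collar top [ 0.49025136 -0.28203892  0.05      ]
NN pin (array([ 0.49197521, -0.28150429,  0.05045159]), np.float64(0.005424391690572049)) tip (array([ 0.50037182, -0.22813719,  0.04523264]), np.float64(0.0030152884704490682))
tip (array([ 0.49686498, -0.23736223,  0.06055452]), np.float64(0.00012184746256990802)) collar (array([ 0.489226  , -0.28137459,  0.05198599]), np.float64(0.0013350367041620296)) bf (array([ 0.47466558, -0.33432398,  0.05581754]), np.float64(0.0012383865899259403))
1.2
```

View pics/q1.png

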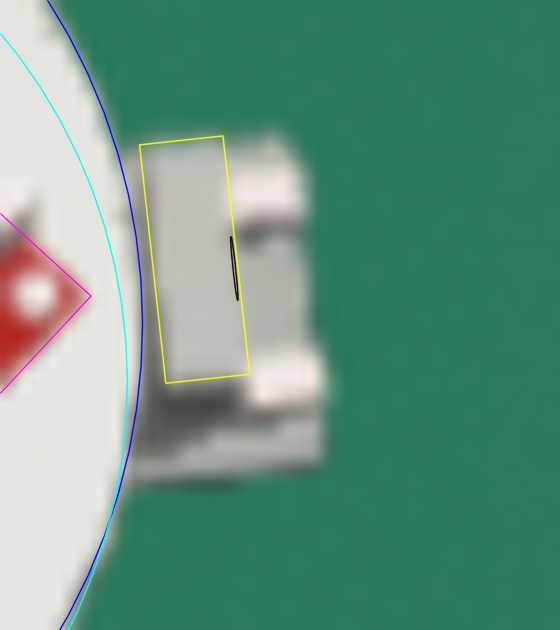

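View pics/q2.png

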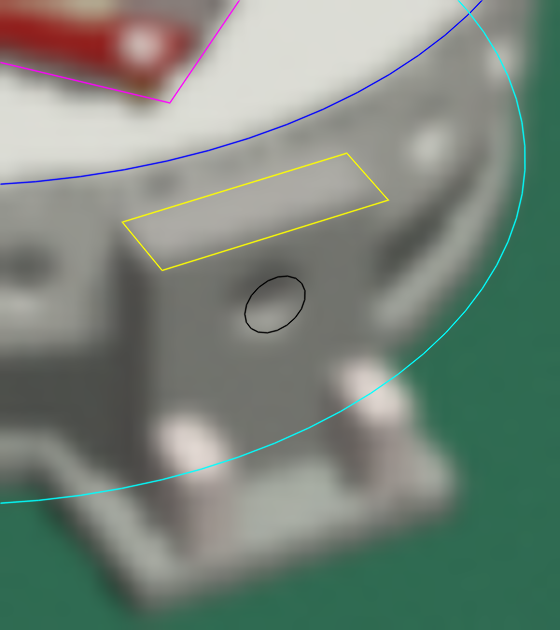

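```bash
cat > go.py <<'E'
from h import *
from scipy.spatial.transform import Rotation as Ro
def rel(p,yaw,s=None,vs=None):
    s=s or get_state(); R=Ro.from_quat(s['eef_rot']).as_matrix(); d=R.T@(np.array(p)-s['tool_pos'])
    cur=np.degrees(np.arctan2(R[1,1],R[0,1])); t=(yaw-cur+90)%180-90
    return np.round(d/.75,4), round(-np.radians(t)/2,4)
def show():
    s=get_state(); R=Ro.from_quat(s['eef_rot']).as_matrix()
    print('t',s['clock'],'pos',np.round(s['tool_pos'],4),'yaw',np.degrees(np.arctan2(R[1,1],R[0,1])).round(2),'tz',np.round(R[:,2],4),'F',np.round(s['contact_force'],1),'op',round(s['opening']*88.1,1),'q7',s['q'][6].round(2))
E
python3 - <<'E'
from go import *
show(); print(rel((.5123,.0273,.22),137.2))
E
```

```text
t 1.2 pos [0.2785 0.5596 0.2607] yaw 63.54 tz [ 0.e+00  1.e-04 -1.e+00] F [ 0.3 -0.   0.2] op 87.8 q7 -0.22
(array([-0.5953, -0.4965,  0.0543]), np.float64(-0.6428))
```

jog_arm:
  rows:
    - [[-0.595,-0.496,0.054],-0.643]
    - [[-0.595,-0.496,0.054],-0.643]
    - [[-0.595,-0.496,0.054],-0.643]
    - [[-0.595,-0.496,0.054],-0.643]
    - [[-0.595,-0.496,0.054],-0.643]
    - [[-0.595,-0.496,0.054],-0.643]
    - [[-0.595,-0.496,0.054],-0.643]
    - [[-0.595,-0.496,0.054],-0.643]
    - [[-0.595,-0.496,0.054],-0.643]
    - [[-0.595,-0.496,0.054],-0.643]
    - [[-0.595,-0.496,0.054],-0.643]
    - [[-0.595,-0.496,0.054],-0.643]
    - [[-0.595,-0.496,0.054],-0.643]
    - [[-0.595,-0.496,0.054],-0.643]
    - [[-0.595,-0.496,0.054],-0.643]
    - [[-0.595,-0.496,0.054],-0.643]
    - [[-0.595,-0.496,0.054],-0.643]
    - [[-0.595,-0.496,0.054],-0.643]
    - [[-0.595,-0.496,0.054],-0.643]
  gripper: 50
  newtons: 10

```text
clock: 2.78
tool_pos: [0.5119, 0.0296, 0.2205]
eef_rot: [-0.402, 0.916, 0.0, 0.0]
contact_force: [-0.9, -0.2, 0.9]
opening: 0.571
```

```bash
python3 - <<'E'
from go import *
show(); print(rel((.5123,.0273,.121),137.2))
im=snapshot('side')[:,:,::-1]; cv2.imwrite('pics/s1.png',cv2.resize(im[80:260,200:420],(733,600)))
E
```

```text
t 2.7833 pos [0.5119 0.0296 0.2205] yaw 137.42 tz [ 3.e-04  8.e-04 -1.e+00] F [-0.9 -0.2  0.9] op 50.3 q7 1.68
(array([ 0.002 , -0.0026,  0.1327]), np.float64(0.0019))
```

View pics/s1.png

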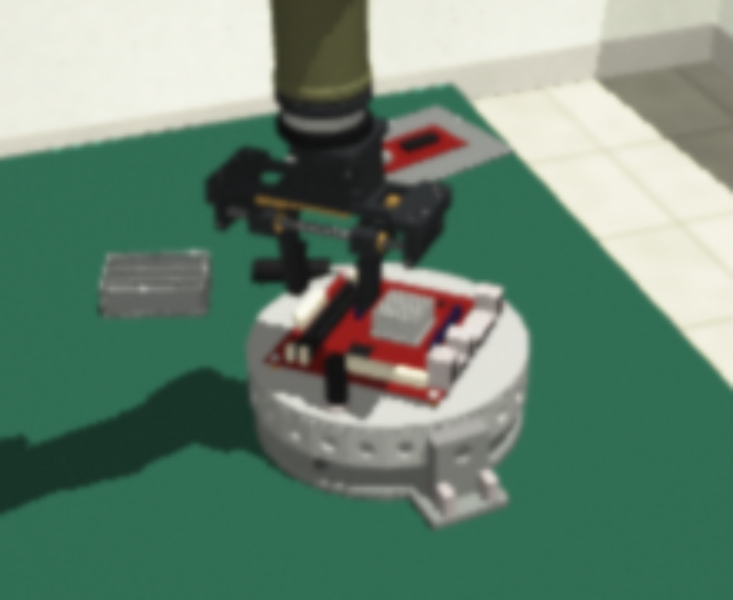

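jog_arm:
  rows:
    - [[0,0,0.04],0]
    - [[0,0,0.09],0]
    - [[0,0,0.132],0]
    - [[0,0,0.132],0]
    - [[0,0,0.132],0]
    - [[0,0,0.132],0]

```text
clock: 3.33
tool_pos: [0.5129, 0.0288, 0.1226]
eef_rot: [-0.401, 0.916, -0.0, 0.001]
contact_force: [-0.1, 0.1, -0.3]
opening: 0.568
```

jog_arm:
  rows:
    - [[0,0,0],0]
    - [[0,0,0],0]
    - [[0,0,0],0]
    - [[0,0,0],0]
    - [[0,0,0],0]
    - [[0,0,0],0]
  gripper: 14
  newtons: 10

```text
clock: 3.83
tool_pos: [0.5133, 0.027, 0.1218]
eef_rot: [-0.4, 0.916, -0.001, 0.001]
contact_force: [2.2, -1.6, 4.4]
opening: 0.222
```

```bash
python3 - <<'E'
from go import *
show()
im=snapshot('side')[:,:,::-1]; cv2.imwrite('pics/s2.png',cv2.resize(im[80:260,200:420],(733,600)))
E
```

```text
t 3.8333 pos [0.5133 0.027  0.1218] yaw 137.2 tz [ 2.2e-03 -8.0e-04 -1.0e+00] F [ 2.2 -1.6  4.4] op 19.6 q7 1.52
```

View pics/s2.png

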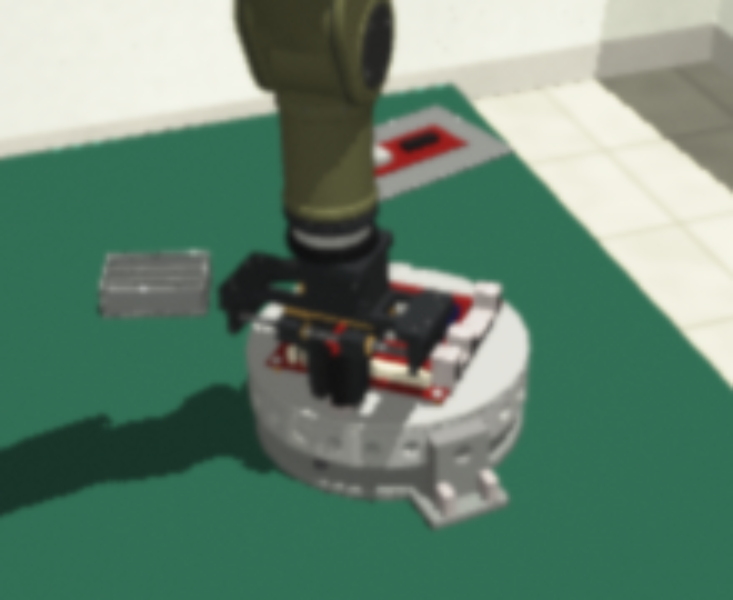

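```bash
cat > arc.py <<'E'
from go import *
import sys
def arc(a1,n,hold,c=(.587,.108),rad=.1097,z=None):
    s=get_state(); p=s['tool_pos'];R=Ro.from_quat(s['eef_rot']).as_matrix()
    a0=np.degrees(np.arctan2(p[1]-c[1],p[0]-c[0]))%360; rows=[]
    for a in np.linspace(a0,a1,n+1)[1:]:
        q=np.array([c[0]+rad*np.cos(np.radians(a)),c[1]+rad*np.sin(np.radians(a)),p[2] if z is None else z])
        sh,t=rel(q,a-90); rows.append([np.round(sh,3).tolist(),round(t,3)])
    rows+= [rows[-1]]*hold
    print('a0',a0); print(rows)
E
python3 -c "
from arc import *
show(); arc(216,5,3)"
```

```text
t 3.8833 pos [0.5135 0.0269 0.1218] yaw 137.19 tz [ 2.5e-03 -9.0e-04 -1.0e+00] F [ 2.4 -2.7  4.7] op 19.4 q7 1.52
a0 227.7905225786203
[[[0.0, 0.006, -0.0], np.float64(0.015)], [[-0.0, 0.012, -0.0], np.float64(0.036)], [[-0.001, 0.018, -0.0], np.float64(0.056)], [[-0.001, 0.024, -0.0], np.float64(0.077)], [[-0.002, 0.03, -0.0], np.float64(0.098)], [[-0.002, 0.03, -0.0], np.float64(0.098)], [[-0.002, 0.03, -0.0], np.float64(0.098)], [[-0.002, 0.03, -0.0], np.float64(0.098)]]
```

jog_arm:
  rows:
    - [[0,0.006,0],0.015]
    - [[0,0.012,0],0.036]
    - [[-0.001,0.018,0],0.056]
    - [[-0.001,0.024,0],0.077]
    - [[-0.002,0.03,0],0.098]
    - [[-0.002,0.03,0],0.098]
    - [[-0.002,0.03,0],0.098]
    - [[-0.002,0.03,0],0.098]

```text
clock: 4.55
tool_pos: [0.4962, 0.046, 0.1216]
eef_rot: [-0.31, 0.951, 0.001, 0.0]
contact_force: [-3.0, 3.2, 7.5]
opening: 0.218
```

```bash
python3 -c "
from arc import *
show(); arc(201,6,3)"
```

```text
t 4.55 pos [0.4962 0.046  0.1216] yaw 126.16 tz [-2.0e-04  2.6e-03 -1.0e+00] F [-3.   3.2  7.5] op 19.2 q7 1.33
a0 214.3113790639995
[[[-0.001, 0.006, 0.0], np.float64(0.036)], [[-0.001, 0.011, 0.0], np.float64(0.055)], [[-0.002, 0.017, 0.0], np.float64(0.074)], [[-0.003, 0.022, 0.0], np.float64(0.094)], [[-0.004, 0.028, 0.0], np.float64(0.113)], [[-0.005, 0.034, 0.0], np.float64(0.132)], [[-0.005, 0.034, 0.0], np.float64(0.132)], [[-0.005, 0.034, 0.0], np.float64(0.132)], [[-0.005, 0.034, 0.0], np.float64(0.132)]]
```

jog_arm:
  rows:
    - [[-0.001,0.006,0],0.03]
    - [[-0.001,0.011,0],0.055]
    - [[-0.002,0.017,0],0.074]
    - [[-0.003,0.022,0],0.094]
    - [[-0.004,0.028,0],0.113]
    - [[-0.005,0.034,0],0.132]
    - [[-0.005,0.034,0],0.132]
    - [[-0.005,0.034,0],0.132]
    - [[-0.005,0.034,0],0.132]

```text
clock: 5.3
tool_pos: [0.4842, 0.069, 0.1215]
eef_rot: [-0.183, 0.983, 0.001, 0.0]
contact_force: [-2.4, 3.9, 6.7]
opening: 0.225
```

```bash
python3 -c "
from arc import *
show(); arc(186,6,3)"
```

```text
t 5.3 pos [0.4842 0.069  0.1215] yaw 111.06 tz [-3.0e-04  2.8e-03 -1.0e+00] F [-2.4  3.9  6.7] op 19.8 q7 1.1
a0 200.7982874909949
[[[-0.0, 0.006, 0.0], np.float64(0.024)], [[-0.001, 0.013, 0.0], np.float64(0.045)], [[-0.002, 0.019, 0.0], np.float64(0.067)], [[-0.003, 0.025, 0.0], np.float64(0.088)], [[-0.004, 0.031, 0.0], np.float64(0.11)], [[-0.005, 0.037, 0.0], np.float64(0.132)], [[-0.005, 0.037, 0.0], np.float64(0.132)], [[-0.005, 0.037, 0.0], np.float64(0.132)], [[-0.005, 0.037, 0.0], np.float64(0.132)]]
```

jog_arm:
  rows:
    - [[0,0.006,0],0.024]
    - [[-0.001,0.013,0],0.045]
    - [[-0.002,0.019,0],0.067]
    - [[-0.003,0.025,0],0.088]
    - [[-0.004,0.031,0],0.11]
    - [[-0.005,0.037,0],0.132]
    - [[-0.005,0.037,0],0.132]
    - [[-0.005,0.037,0],0.132]
    - [[-0.005,0.037,0],0.132]

```text
clock: 6.05
tool_pos: [0.4772, 0.0959, 0.1213]
eef_rot: [-0.052, 0.999, 0.001, -0.001]
contact_force: [-4.0, 4.2, 5.7]
opening: 0.221
```

```bash
python3 -c "
from arc import *
show(); arc(186,1,0)
t=snapshot('top')[:,:,::-1].copy(); s=snapshot('side')[:,:,::-1].copy()
cv2.imwrite('pics/t3.png',t);cv2.imwrite('pics/s3r.png',s)
"
python3 - <<'E'
import cv2
t=cv2.imread('pics/t3.png');s=cv2.imread('pics/s3r.png')
cv2.imwrite('pics/c3.png',cv2.resize(t[130:250,230:380],(750,600),interpolation=cv2.INTER_CUBIC))
E
```

```text
t 6.05 pos [0.4772 0.0959 0.1213] yaw 95.94 tz [-0.0017  0.0021 -1.    ] F [-4.   4.2  5.7] op 19.5 q7 0.89
a0 186.29952992448605
[[[-0.001, 0.001, 0.0], np.float64(-0.0)]]
```

View pics/c3.png

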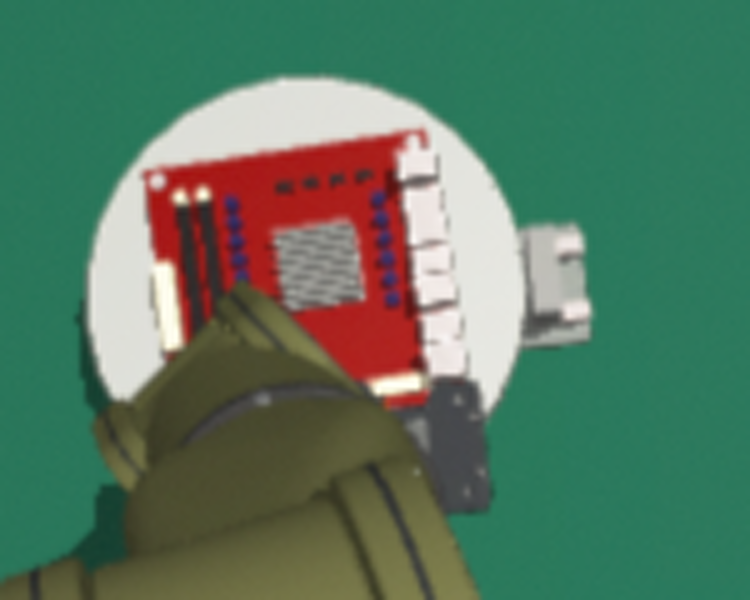

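jog_arm:
  rows:
    - [[0,0,0],0]
    - [[0,0,0],0]
    - [[0,0,0],0]
    - [[0,0,0],0]
    - [[0,0,0],0]
    - [[0,0,-0.05],0]
    - [[0,0,-0.1],0]
    - [[0,0,-0.14],0]
    - [[0,0,-0.14],0]
    - [[0,0,-0.14],0]
  gripper: 50

```text
clock: 6.98
tool_pos: [0.4793, 0.0941, 0.2275]
eef_rot: [-0.05, 0.999, 0.0, 0.002]
contact_force: [-1.0, -0.9, 0.1]
opening: 0.57
```

```bash
python3 -c "
from go import *
show()
u=np.array([np.cos(np.radians(78)),np.sin(np.radians(78))]); p=np.array([.4905,-.281])-.048*u
print(p,rel((*p,.2),78))"
```

```text
t 6.9833 pos [0.4793 0.0941 0.2275] yaw 95.7 tz [ 3.6e-03  8.0e-04 -1.0e+00] F [-1.  -0.9  0.1] op 50.3 q7 1.0
[ 0.48052024 -0.32795108] (array([ 0.0545, -0.5601,  0.0362]), np.float64(0.1545))
```

jog_arm:
  rows:
    - [[0.1,0.35,-0.05],0]
    - [[0.1,0.35,-0.05],0]
    - [[0.1,0.35,-0.05],0]
    - [[0.1,0.35,-0.05],0]
    - [[0.1,0.35,-0.05],0]
    - [[0.1,0.35,-0.05],0]
    - [[0.1,0.35,-0.05],0]
    - [[0.1,0.35,-0.05],0]

```text
clock: 7.65
tool_pos: [0.3737, 0.3545, 0.2632]
eef_rot: [-0.055, 0.998, 0.002, -0.001]
contact_force: [-0.5, -0.7, 0.9]
opening: 0.568
```

```bash
python3 - <<'E'
from ov import *
t=snapshot('top')[:,:,::-1].copy(); s=snapshot('side')[:,:,::-1].copy()
cv2.imwrite('pics/t4r.png',t);cv2.imwrite('pics/s4r.png',s)
L=model(.587,.108,96,0)
for k in range(24):
    a=np.radians(96+15*k);p=np.array([.587,.108,.06])
    if np.sin(a)<.35: L.append(([p+.131*np.array([np.cos(a),np.sin(a),0])+np.array([-np.sin(a)*.007*np.cos(w),np.cos(a)*.007*np.cos(w),.007*np.sin(w)]) for w in np.linspace(0,6.283,20)],(0,0,255)))
draw(t,'top',L,(140,240,240,370),6,'pics/o5.png'); draw(s,'side',L,(150,240,265,365),6.6,'pics/o6.png')
L=pinmodel(.4905,-.281,78,.052)
draw(t,'top',L,(195,245,390,450),10,'pics/o7.png'); draw(s,'side',L,(260,320,305,365),10,'pics/o8.png')
E
```

```text
(no output)
```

View pics/o5.png

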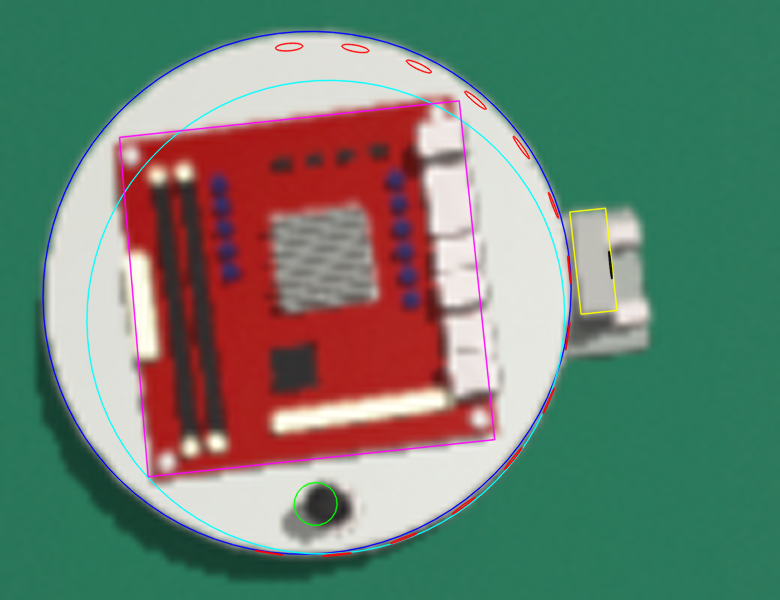

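View pics/o6.png

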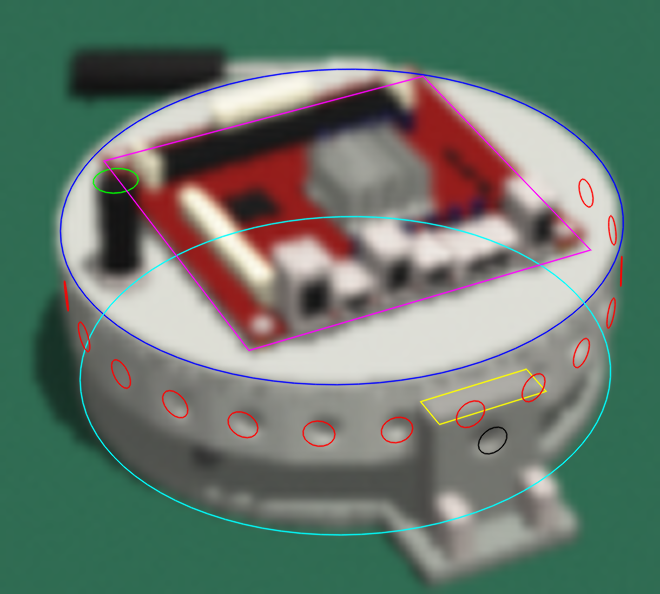

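View pics/o7.png

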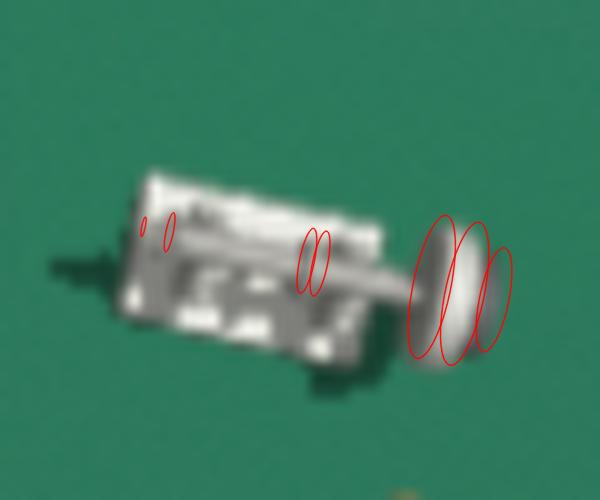

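View pics/o8.png

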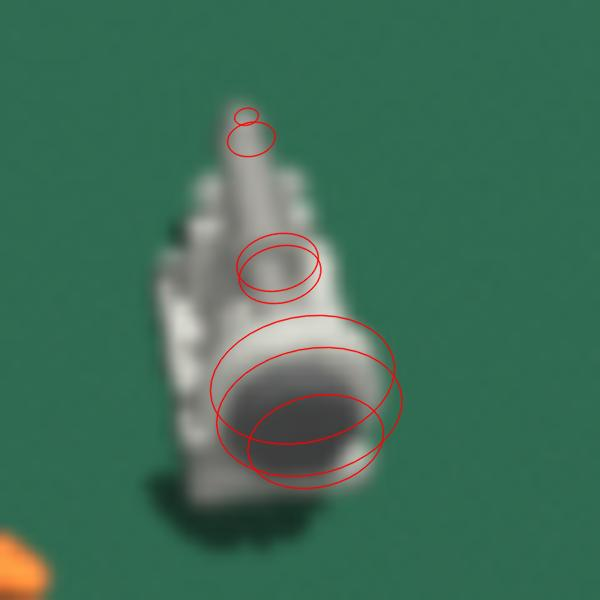

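```bash
python3 - <<'E'
from h import *
from scipy.optimize import least_squares
def board(fn):
    im=cv2.imread(fn).astype(int)
    m=((im[...,2]>120)&(im[...,1]<70)).astype(np.uint8)
    R=np.zeros_like(m);R[140:240,240:350]=m[140:240,240:350]
    R=cv2.morphologyEx(R,cv2.MORPH_CLOSE,np.ones((15,15)))
    c=max(cv2.findContours(R,0,1)[0],key=cv2.contourArea)[:,0,:]
    h=cv2.convexHull(c)[:,0]
    P=np.array([onz('top',y,x,.093)[:2] for x,y in c])
    rect=cv2.minAreaRect((P*1000).astype(np.float32)); return rect
print(board('pics/top0.png'),board('pics/t4r.png'))
for f in ('pics/top0.png','pics/t4r.png'):
    im=cv2.imread(f); g=im.max(2); 
    m=np.zeros_like(g); m[140:245,270:340]=(g[140:245,270:340]<75)
    n,l,st,ce=cv2.connectedComponentsWithStats(m)
    for i in range(1,n):
        if st[i,4]>20:
            p=onz('top',ce[i][1],ce[i][0],.139); print(f,st[i,4],ce[i],p,np.degrees(np.arctan2(p[1]-.108,p[0]-.587))%360, np.hypot(p[1]-.108,p[0]-.587))
t=cv2.imread('pics/t4r.png'); cv2.imwrite('pics/br.png',cv2.resize(t[170:205,330:355],None,fx=17,fy=17,interpolation=cv2.INTER_LANCZOS4))
E
```

```text
((586.3606567382812, 109.62516021728516), (165.75717163085938, 164.116455078125), 47.47029495239258) ((586.2009887695312, 113.72567749023438), (165.7550048828125, 157.15968322753906), 8.067561149597168)
pics/top0.png 55 [281.12727273 202.36363636] [0.53705856 0.12811618 0.139     ] 158.06065747162125 0.05384058264204368
pics/top0.png 38 [297.55263158 198.57894737] [0.54765528 0.08194073 0.139     ] 213.5177812604645 0.047192079765327355
pics/top0.png 50 [279.84 207.18] [0.52345157 0.13153633 0.139     ] 159.6769613530294 0.0677669719611866
pics/top0.png 28 [317.03571429 211.89285714] [0.50992399 0.02696674 0.139     ] 226.4337347755774 0.11183514828941593
pics/top0.png 97 [281.57731959 232.89690722] [0.45150085 0.12558564 0.139     ] 172.605249480801 0.13663555507580677
pics/t4r.png 75 [273.22666667 190.89333333] [0.56974284 0.15097176 0.139     ] 111.88004997674751 0.04630747151028464
pics/t4r.png 29 [270.48275862 203.55172414] [0.5337768  0.15807496 0.139     ] 136.74567840535425 0.07307674568181012
pics/t4r.png 40 [288.375 200.875] [0.54121869 0.10774216 0.139     ] 180.32268779470223 0.04578204007370963
pics/t4r.png 31 [293.80645161 223.90322581] [0.47644928 0.09175409 0.139     ] 188.36002880126128 0.11173804921936142
pics/t4r.png 95 [281.83157895 232.93684211] [0.45138905 0.12487481 0.139     ] 172.90683394889132 0.136656827911862
```

View pics/br.png

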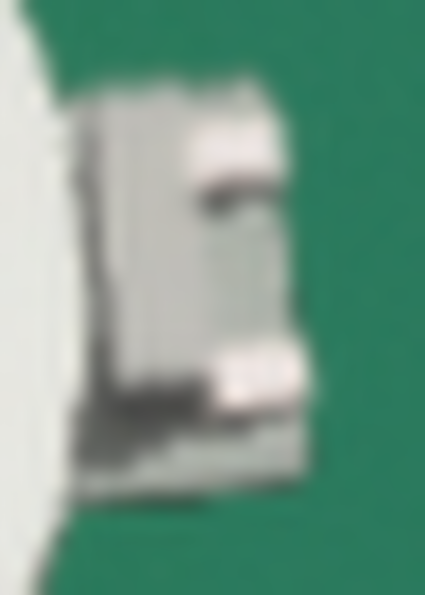

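```bash
python3 - <<'E'
from ov import *
t=snapshot('top')[:,:,::-1].copy(); s=snapshot('side')[:,:,::-1].copy()
print(get_state()['clock'])
cv2.imwrite('pics/t5r.png',t);cv2.imwrite('pics/s5r.png',s)
s0=cv2.imread('pics/side0.png')
from scipy.optimize import least_squares
# rim holes: unwrap the rim cylinder (r=.131,z .04-.08) in side view, angles 190..350 deg
def unwrap(img,c=(.587,.108)):
    A=np.linspace(200,330,1300);Z=np.linspace(.085,.035,200)
    mx=np.zeros((200,1300),np.float32);my=mx.copy()
    for j,a in enumerate(A):
        for i,z in enumerate(Z[::10]):
            r,cc=proj('side',(c[0]+.131*np.cos(np.radians(a)),c[1]+.131*np.sin(np.radians(a)),z)); mx[i*10:i*10+10,j]=cc;my[i*10:i*10+10,j]=r
    return cv2.remap(img,mx,my,cv2.INTER_CUBIC)
u=np.vstack([unwrap(s0),unwrap(s)]); u=cv2.resize(u,(800,400)); 
for a in range(200,330,10): cv2.line(u,(int((a-200)/130*800),190),(int((a-200)/130*800),210),(0,0,255),1)
cv2.imwrite('pics/un.png',u)
E
```

```text
7.85
```

View pics/un.png

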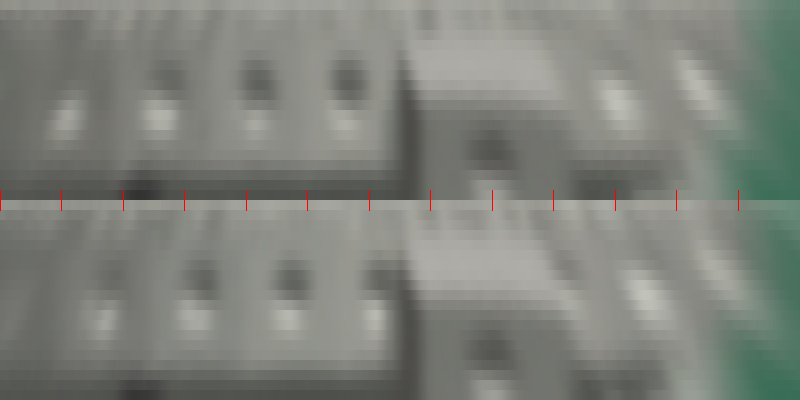

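```bash
python3 - <<'E'
from ov import *
s=cv2.imread('pics/s5r.png')
def unwrap(img,rad,c=(.587,.108),A=np.linspace(200,330,1300)):
    Z=np.linspace(.085,.035,200)
    mx=np.zeros((200,len(A)),np.float32);my=mx.copy()
    for j,a in enumerate(A):
        p0=proj('side',(c[0]+rad*np.cos(np.radians(a)),c[1]+rad*np.sin(np.radians(a)),.085));p1=proj('side',(c[0]+rad*np.cos(np.radians(a)),c[1]+rad*np.sin(np.radians(a)),.035))
        w=np.linspace(0,1,200); mx[:,j]=p0[1]+w*(p1[1]-p0[1]);my[:,j]=p0[0]+w*(p1[0]-p0[0])
    return cv2.remap(img,mx,my,cv2.INTER_CUBIC)
a=unwrap(s,.131);b=unwrap(s,.152)
u=np.vstack([a[:,300:1100],b[:,300:1100]])
for d in range(230,310,5): cv2.line(u,((d-230)*10,195),((d-230)*10,205),(0,0,255),1)
cv2.imwrite('pics/un2.png',u)
g=a.mean(2); print([(d/10+200) for d in range(300,700,10)][:0])
# dark centroids
for nm,im,lo,hi in(('rim',a,410,550),('rim',a,555,690),('rim',a,270,400),('brk',b,650,850)):
    row=im[70:160,lo:hi].mean(2) if nm=='rim' else im[70:160,lo:hi].mean(2)
    w=row[:45]; j=w.mean(0); print(nm, 200+(lo+np.argmin(cv2.GaussianBlur(j[None],(31,1),0)))/10, 'bright',200+(lo+np.argmax(cv2.GaussianBlur(row[45:].mean(0)[None],(31,1),0)))/10)
E
```

```text
[]
rim 248.7 bright 247.0
rim 265.6 bright 260.5
rim 234.2 bright 232.1
brk 265.0 bright 275.6
```

View pics/un2.png

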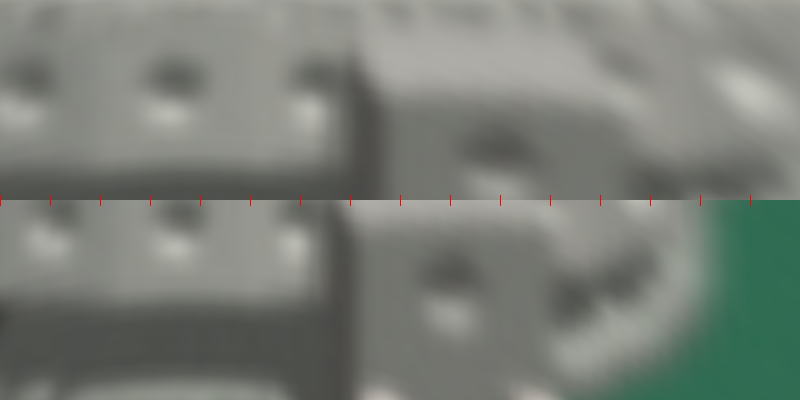

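```bash
python3 -c "
from go import *
show(); print(rel((.4781,.0935,.22),97)); print(rel((.4781,.0935,.121),97))"
```

```text
t 7.85 pos [0.3779 0.3457 0.2624] yaw 95.64 tz [-0.0012 -0.0035 -1.    ] F [-1.2  0.1  0.1] op 50.4 q7 0.54
(array([-0.1   , -0.3475,  0.0575]), np.float64(-0.0119))
(array([-0.1002, -0.3471,  0.1895]), np.float64(-0.0119))
```

jog_arm:
  rows:
    - [[-0.1,-0.348,0.057],-0.012]
    - [[-0.1,-0.348,0.057],-0.012]
    - [[-0.1,-0.348,0.057],-0.012]
    - [[-0.1,-0.348,0.057],-0.012]
    - [[-0.1,-0.348,0.057],-0.012]
    - [[-0.1,-0.348,0.057],-0.012]
    - [[-0.1,-0.348,0.057],-0.012]
    - [[-0.1,-0.348,0.057],-0.012]
    - [[-0.1,-0.348,0.057],-0.012]
    - [[-0.1,-0.347,0.1],-0.012]
    - [[-0.1,-0.347,0.15],-0.012]
    - [[-0.1,-0.347,0.189],-0.012]
    - [[-0.1,-0.347,0.189],-0.012]
    - [[-0.1,-0.347,0.189],-0.012]
    - [[-0.1,-0.347,0.189],-0.012]

```text
clock: 9.1
tool_pos: [0.4785, 0.0973, 0.1231]
eef_rot: [-0.063, 0.998, 0.0, 0.001]
contact_force: [0.2, -0.3, 0.4]
opening: 0.564
```

```bash
python3 -c "
from arc import *
show(); arc(185,1,0);arc(182,1,0)"
```

```text
t 9.1 pos [0.4785 0.0973 0.1231] yaw 97.17 tz [ 1.2e-03  8.0e-04 -1.0e+00] F [ 0.2 -0.3  0.4] op 49.7 q7 0.89
a0 185.6399690475662
[[[0.001, 0.002, -0.0], np.float64(0.019)]]
a0 185.6399690475662
[[[0.0, 0.009, 0.0], np.float64(0.045)]]
```

jog_arm:
  rows:
    - [[0,0,0],0]
    - [[0,0,0],0]
    - [[0,0,0],0]
    - [[0,0,0],0]
    - [[0,0,0],0]
    - [[0,0,0],0]
    - [[0,0,0],0]
  gripper: 10

```text
clock: 9.68
tool_pos: [0.4784, 0.0971, 0.1225]
eef_rot: [-0.062, 0.998, 0.001, 0.001]
contact_force: [-1.1, 1.0, 5.3]
opening: 0.222
```

```bash
python3 -c "
from arc import *
show(); arc(186,1,0);arc(182,1,0)"
```

```text
t 9.6833 pos [0.4784 0.0971 0.1225] yaw 97.14 tz [ 0.0011  0.0011 -1.    ] F [-1.1  1.   5.3] op 19.5 q7 0.89
a0 185.73783508126385
[[[0.001, -0.001, -0.0], np.float64(0.01)]]
a0 185.73783508126385
[[[0.0, 0.01, 0.0], np.float64(0.045)]]
```

```bash
cat > rim.py <<'E'
from ov import *
def unwrap(img,rad,c=(.587,.108),A=np.linspace(200,330,1300)):
    mx=np.zeros((200,len(A)),np.float32);my=mx.copy()
    for j,a in enumerate(A):
        q=[c[0]+rad*np.cos(np.radians(a)),c[1]+rad*np.sin(np.radians(a))]
        p0=proj('side',(*q,.085));p1=proj('side',(*q,.035))
        w=np.linspace(0,1,200); mx[:,j]=p0[1]+w*(p1[1]-p0[1]);my[:,j]=p0[0]+w*(p1[0]-p0[0])
    return cv2.remap(img,mx,my,cv2.INTER_CUBIC)
def phase(fn):
    # correlate to reference s5r
    a=unwrap(cv2.imread(fn),.131)[50:150].astype(np.float32);b=unwrap(cv2.imread('pics/s5r.png'),.131)[50:150].astype(np.float32)
    T=b[:,250:560]; m=cv2.matchTemplate(a[:,150:640],T,cv2.TM_CCOEFF_NORMED)[0]; i=np.argmax(m); return (i-100)/10,m[i]
E
python3 - <<'E'
from rim import *
s=snapshot('side')[:,:,::-1].copy(); cv2.imwrite('pics/s6r.png',s)
t=snapshot('top')[:,:,::-1].copy(); cv2.imwrite('pics/t6r.png',t)
for f in('pics/side0.png','pics/s3r.png','pics/s5r.png','pics/s6r.png'): print(f,phase(f))
E
```

```text
pics/side0.png (np.float64(-5.5), np.float32(0.94765556))
pics/s3r.png (np.float64(0.5), np.float32(0.9895552))
pics/s5r.png (np.float64(0.0), np.float32(1.0))
pics/s6r.png (np.float64(0.0), np.float32(0.9978419))
```

jog_arm:
  rows:
    - [[0,0.003,0],0.01]
    - [[0,0.006,0],0.02]
    - [[0,0.009,0],0.03]
    - [[0,0.009,0],0.03]
    - [[0,0.009,0],0.03]
    - [[0,0.009,0],0.03]

```text
clock: 10.28
tool_pos: [0.4779, 0.1021, 0.1225]
eef_rot: [-0.032, 0.999, -0.001, 0.001]
contact_force: [0.2, -2.3, 6.3]
opening: 0.227
```

```bash
python3 - <<'E'
from rim import *
from go import show
show()
s=snapshot('side')[:,:,::-1].copy(); cv2.imwrite('pics/s7r.png',s)
print(phase('pics/s7r.png'))
E
```

```text
t 10.2833 pos [0.4779 0.1021 0.1225] yaw 93.63 tz [ 0.0012 -0.0014 -1.    ] F [ 0.2 -2.3  6.3] op 20.0 q7 0.85
(np.float64(-2.9), np.float32(0.9426398))
```

jog_arm:
  rows:
    - [[0,0,0],0]
    - [[0,0,0],0]
    - [[0,0,0],0]
    - [[0,0,0],0]
    - [[0,0,0],0]
    - [[0,0,0],0]
    - [[0,0,0],0]
  gripper: 50

```text
clock: 10.92
tool_pos: [0.4773, 0.1032, 0.1219]
eef_rot: [-0.032, 0.999, 0.0, -0.0]
contact_force: [0.0, 0.3, -0.2]
opening: 0.564
```

```bash
python3 - <<'E'
from rim import *
from go import show
show()
s=snapshot('side')[:,:,::-1].copy(); cv2.imwrite('pics/s8r.png',s)
print(phase('pics/s8r.png'))
E
```

```text
t 10.9167 pos [0.4773 0.1032 0.1219] yaw 93.68 tz [-2.e-04  1.e-04 -1.e+00] F [ 0.   0.3 -0.2] op 49.7 q7 0.85
(np.float64(-2.4), np.float32(0.9411125))
```

jog_arm:
  rows:
    - [[0,0,-0.05],0]
    - [[0,0,-0.1],0]
    - [[0,0,-0.14],0]
    - [[0.05,0.2,-0.18],0]
    - [[0.1,0.34,-0.18],0]
    - [[0.1,0.34,-0.18],0]
    - [[0.1,0.34,-0.18],0]
    - [[0.1,0.34,-0.18],0]
    - [[0.1,0.34,-0.18],0]
    - [[0.1,0.34,-0.18],0]
    - [[0.1,0.34,-0.18],0]
    - [[0.1,0.34,-0.18],0]

```text
clock: 11.97
tool_pos: [0.3854, 0.3534, 0.2569]
eef_rot: [-0.033, 0.999, -0.0, -0.0]
contact_force: [-0.1, 0.1, -0.2]
opening: 0.566
```

```bash
python3 - <<'E'
from rim import *
from go import show
show()
s=snapshot('side')[:,:,::-1].copy(); cv2.imwrite('pics/s9r.png',s)
t=snapshot('top')[:,:,::-1].copy(); cv2.imwrite('pics/t9r.png',t)
print(phase('pics/s9r.png'))
u=np.vstack([unwrap(s,.131)[:,300:1100],unwrap(s,.152)[:,300:1100]])
for d in range(230,310,5): cv2.line(u,((d-230)*10,195),((d-230)*10,205),(0,0,255),1)
cv2.imwrite('pics/un3.png',u)
L=model(.587,.108,96,0)
draw(t,'top',L,(140,240,240,370),6,'pics/o9.png')
s5=cv2.resize(cv2.imread('pics/s5r.png')[205:230,322:357],(700,500),interpolation=cv2.INTER_CUBIC)
cv2.imwrite('pics/hh.png',cv2.resize(s[205:230,322:357],(700,500),interpolation=cv2.INTER_CUBIC))
E
```

```text
t 11.9667 pos [0.3854 0.3534 0.2569] yaw 93.83 tz [-2.e-04 -3.e-04 -1.e+00] F [-0.1  0.1 -0.2] op 49.9 q7 0.51
(np.float64(-2.4), np.float32(0.9411967))
```

View pics/un3.png

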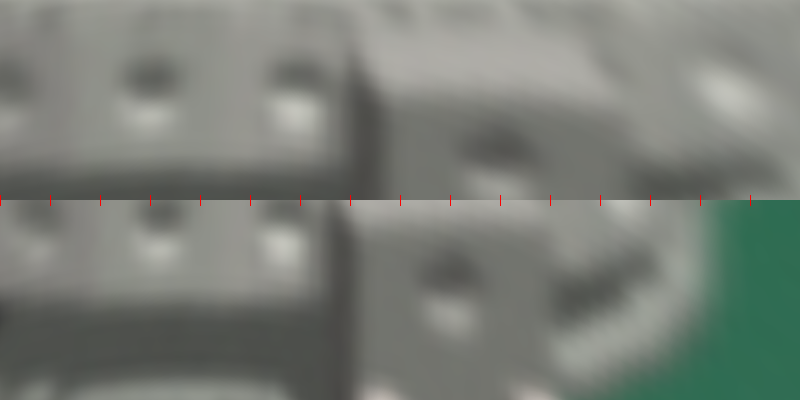

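View pics/o9.png

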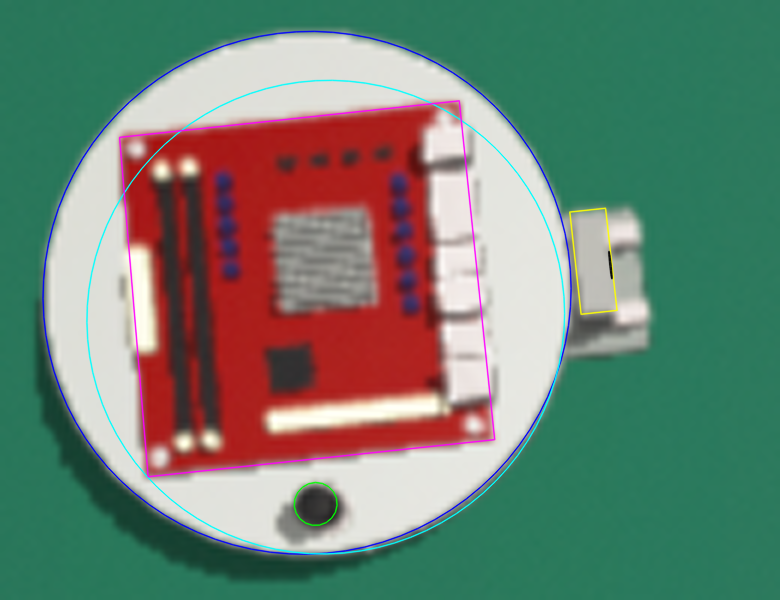

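View pics/hh.png

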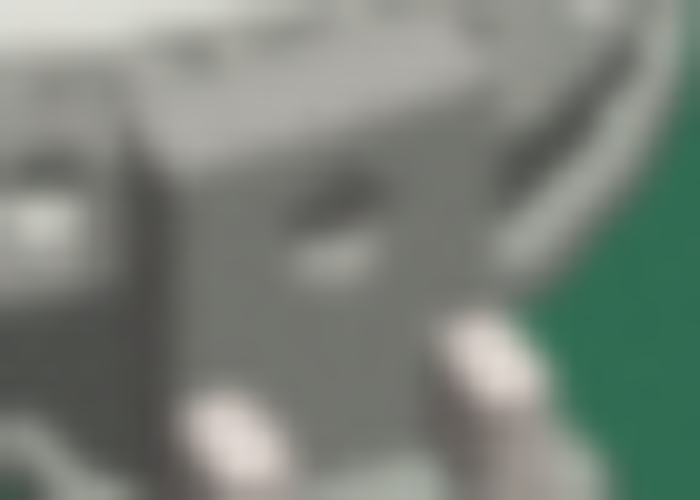

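```bash
python3 - <<'E'
from ov import *
t=cv2.imread('pics/t9r.png');s=cv2.imread('pics/s9r.png')
L=pinmodel(.4885,-.2795,76.7,.051)
a=np.radians(76.7);u=np.array([np.cos(a),np.sin(a)]);v=np.array([-u[1],u[0]]);o=np.array([.4885,-.2795])
draw(t,'top',L,(195,245,390,450),12,'pics/o7.png'); draw(s,'side',L,(265,317,308,360),11,'pics/o8.png')
im=np.hstack([cv2.resize(cv2.imread('pics/o7.png'),(800,667)),]);
E
```

```text
(no output)
```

View pics/o7.png

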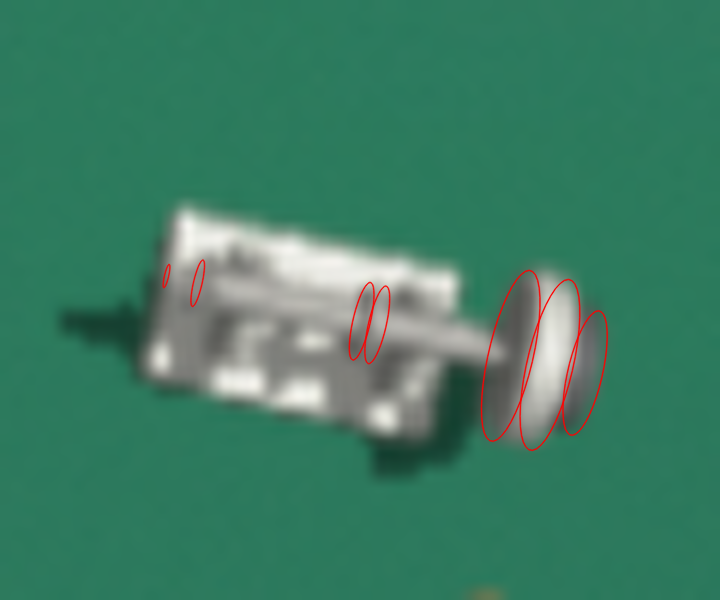

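View pics/o8.png

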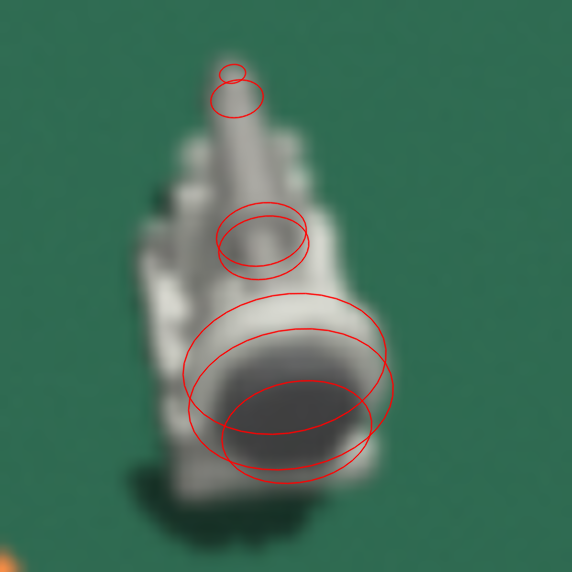

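```bash
python3 -c "
from go import *
show(); print(rel((.4773,-.3243,.2),77))"
```

```text
t 12.0667 pos [0.3867 0.3508 0.2566] yaw 93.57 tz [-1.0e-04 -2.2e-03 -1.0e+00] F [-0.2 -0.2  0. ] op 49.8 q7 0.51
(array([-0.0645, -0.9058,  0.0774]), np.float64(0.1446))
```

jog_arm:
  rows:
    - [[-0.064,-0.906,0.05],0.145]
    - [[-0.064,-0.906,0.05],0.145]
    - [[-0.064,-0.906,0.05],0.145]
    - [[-0.064,-0.906,0.05],0.145]
    - [[-0.064,-0.906,0.05],0.145]
    - [[-0.064,-0.906,0.05],0.145]
    - [[-0.064,-0.906,0.05],0.145]
    - [[-0.064,-0.906,0.05],0.145]
    - [[-0.064,-0.906,0.05],0.145]
    - [[-0.064,-0.906,0.05],0.145]
    - [[-0.064,-0.906,0.05],0.145]
    - [[-0.064,-0.906,0.05],0.145]
    - [[-0.064,-0.906,0.05],0.145]
    - [[-0.064,-0.906,0.077],0.145]
    - [[-0.064,-0.906,0.077],0.145]
    - [[-0.064,-0.906,0.077],0.145]
    - [[-0.064,-0.906,0.077],0.145]
    - [[-0.064,-0.906,0.077],0.145]
    - [[-0.064,-0.906,0.077],0.145]
    - [[-0.064,-0.906,0.077],0.145]
  gripper: 27
  newtons: 45

```text
clock: 13.73
tool_pos: [0.4766, -0.3217, 0.1991]
eef_rot: [0.113, 0.994, 0.001, -0.001]
contact_force: [-0.4, 0.4, 1.6]
opening: 0.306
```

jog_arm:
  rows:
    - [[0,0,0],0]
    - [[0,0,0],0]

```text
clock: 13.9
tool_pos: [0.4777, -0.3208, 0.1996]
eef_rot: [0.112, 0.994, 0.0, 0.0]
contact_force: [-0.7, -0.1, -0.2]
opening: 0.305
```

```bash
python3 -c "
from go import *
show(); print(rel((.4773,-.3243,.12),77));print(rel((.4773,-.3243,.0785),77))"
```

```text
t 13.9 pos [ 0.4777 -0.3208  0.1996] yaw 77.19 tz [ 1.e-04  5.e-04 -1.e+00] F [-0.7 -0.1 -0.2] op 26.9 q7 1.51
(array([-0.0005, -0.0048,  0.1062]), np.float64(0.0017))
(array([-0.0005, -0.0048,  0.1615]), np.float64(0.0017))
```

jog_arm:
  rows:
    - [[-0.0005,-0.0048,0.04],0.0017]
    - [[-0.0005,-0.0048,0.08],0.0017]
    - [[-0.0005,-0.0048,0.106],0.0017]
    - [[-0.0005,-0.0048,0.106],0.0017]
    - [[-0.0005,-0.0048,0.106],0.0017]
    - [[-0.0005,-0.0048,0.106],0.0017]
    - [[-0.0005,-0.0048,0.106],0.0017]

```text
clock: 14.48
tool_pos: [0.4783, -0.326, 0.1214]
eef_rot: [0.114, 0.993, -0.0, 0.001]
contact_force: [1.1, -0.5, 0.5]
opening: 0.306
```

```bash
python3 - <<'E'
from go import *
show(); print(rel((.4773,-.3243,.0785),77))
s=snapshot('side')[:,:,::-1]; cv2.imwrite('pics/s10.png',cv2.resize(s[220:330,280:400],(655,600),interpolation=cv2.INTER_CUBIC))
E
```

```text
t 14.4833 pos [ 0.4783 -0.326   0.1214] yaw 76.9 tz [ 0.0027 -0.0013 -1.    ] F [ 1.1 -0.5  0.5] op 27.0 q7 1.46
(array([0.002 , 0.0019, 0.0572]), np.float64(-0.0009))
```

View pics/s10.png

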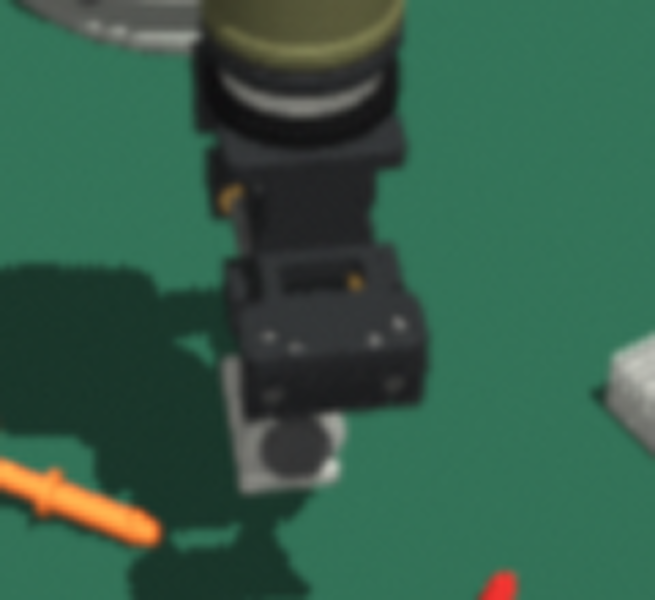

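jog_arm:
  rows:
    - [[0.0005,0.001,0.0],0]
    - [[0.0005,0.001,0.02],0]
    - [[0.0005,0.001,0.035],0]
    - [[0.0005,0.001,0.048],0]
    - [[0.0005,0.001,0.057],0]
    - [[0.0005,0.001,0.057],0]
    - [[0.0005,0.001,0.057],0]
    - [[0.0005,0.001,0.057],0]
  gripper: 36

```text
clock: 15.2
tool_pos: [0.477, -0.3247, 0.0771]
eef_rot: [0.114, 0.993, 0.0, -0.0]
contact_force: [-0.5, -0.0, 1.4]
opening: 0.407
```

```bash
python3 - <<'E'
from go import *
show(); print(rel((.4773,-.3243,.0785),77))
s=snapshot('side')[:,:,::-1]; cv2.imwrite('pics/s11.png',cv2.resize(s[220:330,280:400],(655,600),interpolation=cv2.INTER_CUBIC))
E
```

```text
t 15.2 pos [ 0.477  -0.3247  0.0771] yaw 76.88 tz [-1.e-04  4.e-04 -1.e+00] F [-0.5 -0.   1.4] op 35.8 q7 1.43
(array([-0.0002,  0.0007, -0.0019]), np.float64(-0.001))
```

View pics/s11.png

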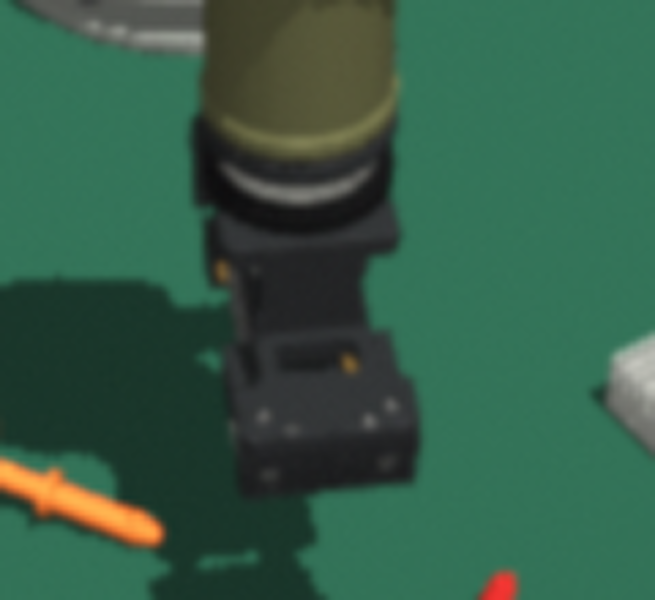

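Descended without contact. Raise 1.5 mm and squeeze.

jog_arm:
  rows:
    - [[0,0,-0.002],0]
    - [[0,0,-0.002],0]
    - [[0,0,-0.002],0]
    - [[0,0,-0.002],0]
    - [[0,0,-0.002],0]
    - [[0,0,-0.002],0]
    - [[0,0,-0.002],0]
    - [[0,0,-0.002],0]
  gripper: 8
  newtons: 45

```text
clock: 15.92
tool_pos: [0.4771, -0.325, 0.0784]
eef_rot: [0.114, 0.993, 0.0, 0.0]
contact_force: [1.0, 0.6, -1.1]
opening: 0.15
```

```bash
python3 - <<'E'
from go import *
show()
E
```

```text
t 15.9167 pos [ 0.4771 -0.325   0.0784] yaw 76.87 tz [ 3.e-04  1.e-04 -1.e+00] F [ 1.   0.6 -1.1] op 13.2 q7 1.43
```

jog_arm:
  rows:
    - [[0,0,-0.02],0]
    - [[0,0,-0.05],0]
    - [[0,0,-0.08],0]
    - [[0,0,-0.11],0]
    - [[0,0,-0.13],0]
    - [[0,0,-0.13],0]
    - [[0,0,-0.13],0]

```text
clock: 16.5
tool_pos: [0.4768, -0.3254, 0.1761]
eef_rot: [0.115, 0.993, -0.0, 0.0]
contact_force: [-0.7, 0.0, -1.8]
opening: 0.148
```

```bash
python3 - <<'E'
from go import *
show(); print(rel((.616,-.1675,.16),96))
s=snapshot('side')[:,:,::-1]; cv2.imwrite('pics/s12.png',cv2.resize(s[190:340,260:400],(560,600),interpolation=cv2.INTER_CUBIC))
E
```

```text
t 16.5 pos [ 0.4768 -0.3254  0.1761] yaw 76.84 tz [ 4.e-04 -8.e-04 -1.e+00] F [-0.7  0.  -1.8] op 13.0 q7 1.5
(array([-0.1328,  0.2473,  0.0214]), np.float64(-0.1672))
```

View pics/s12.png

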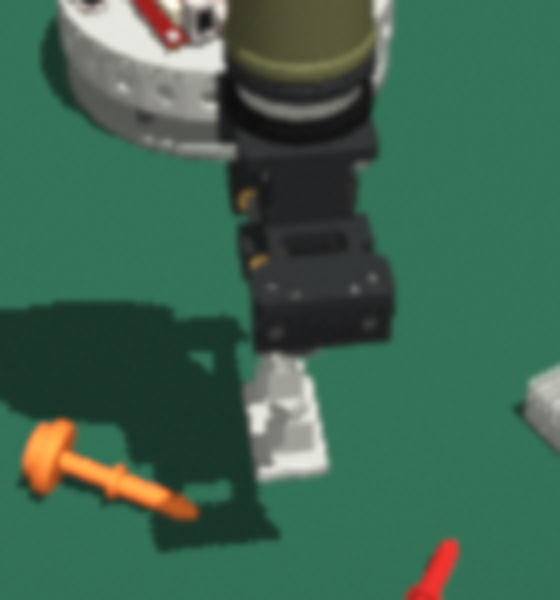

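jog_arm:
  rows:
    - [[-0.02,0.04,0],-0.03]
    - [[-0.06,0.11,0.01],-0.08]
    - [[-0.1,0.18,0.02],-0.12]
    - [[-0.133,0.247,0.021],-0.167]
    - [[-0.133,0.247,0.021],-0.167]
    - [[-0.133,0.247,0.021],-0.167]
    - [[-0.133,0.247,0.021],-0.167]
    - [[-0.133,0.247,0.021],-0.167]
    - [[-0.133,0.247,0.021],-0.167]
    - [[-0.133,0.247,0.021],-0.167]
    - [[-0.133,0.247,0.021],-0.167]

```text
clock: 17.47
tool_pos: [0.6151, -0.1693, 0.1599]
eef_rot: [-0.051, 0.999, -0.0, -0.001]
contact_force: [-0.4, -0.1, -1.3]
opening: 0.148
```

```bash
python3 - <<'E'
from go import *
show(); print(rel((.616,-.1675,.16),96),rel((.616,-.1675,.0884),96))
s=snapshot('side')[:,:,::-1]; cv2.imwrite('pics/s13.png',cv2.resize(s[130:270,270:420],(642,600),interpolation=cv2.INTER_CUBIC))
t=snapshot('top')[:,:,::-1]; cv2.imwrite('pics/t13.png',cv2.resize(t[130:250,280:430],(750,600),interpolation=cv2.INTER_CUBIC))
E
```

```text
t 17.4667 pos [ 0.6151 -0.1693  0.1599] yaw 95.86 tz [-0.0013 -0.001  -1.    ] F [-0.4 -0.1 -1.3] op 13.0 q7 1.49
(array([-0.0014,  0.0022, -0.0002]), np.float64(-0.0013)) (array([-0.0015,  0.0023,  0.0953]), np.float64(-0.0013))
```

View pics/s13.png

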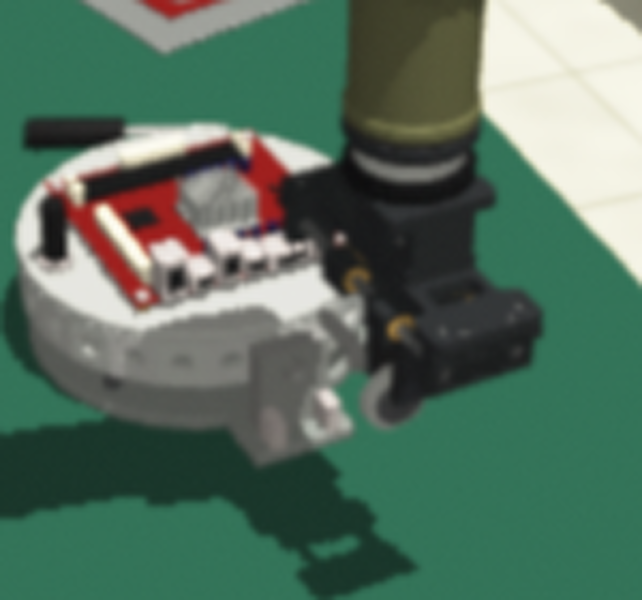

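View pics/t13.png

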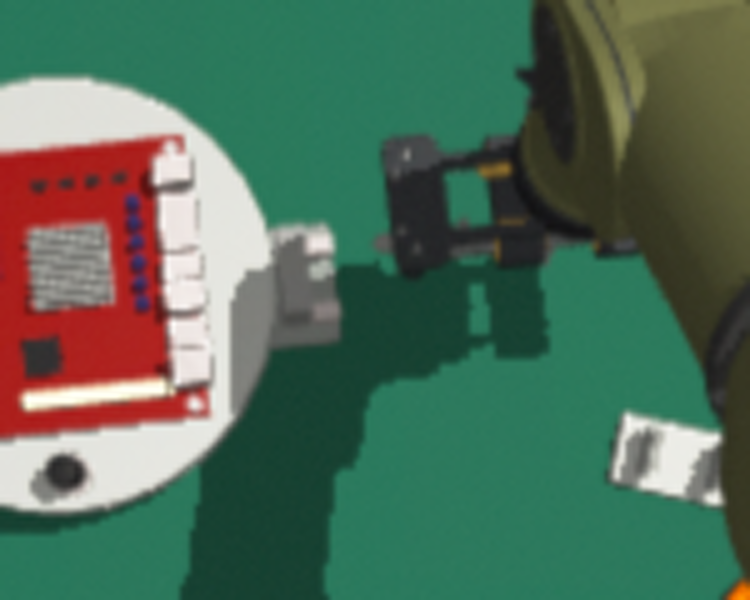

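```bash
python3 - <<'E'
from ov import *
a=np.radians(96);u=np.array([np.cos(a),np.sin(a)])
for x in(.05,.044):
    o=np.array([.6151,-.1693])+(.045+x)*u; print(x,proj('top',(*o,.1315)))
print('pix',onz('top',178.5,356.6,.1315))
t=cv2.imread('pics/t13.png'); cv2.imwrite('pics/t13z.png',cv2.resize(t[180:300,320:500],(800,533),interpolation=cv2.INTER_CUBIC))
E
```

```text
0.05 [178.71850569 352.93368909]
0.044 [178.49391242 355.02748528]
pix [ 0.60576261 -0.08526338  0.1315    ]
```

View pics/t13z.png

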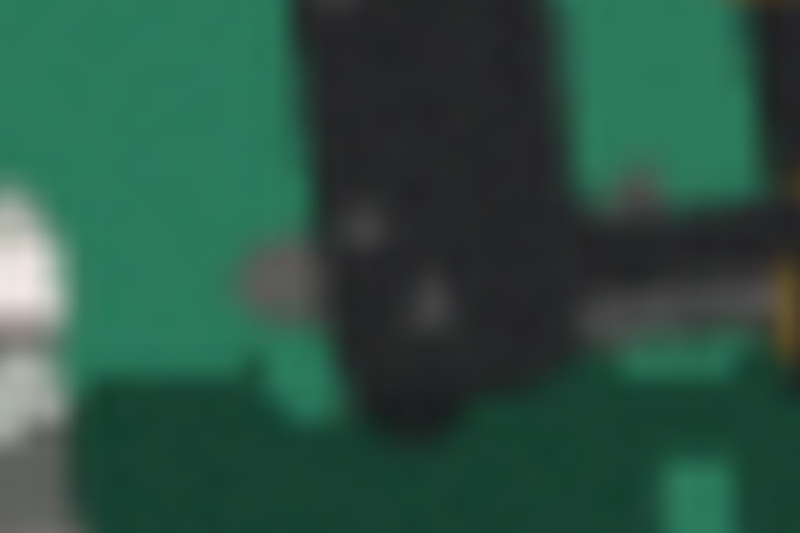

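jog_arm:
  rows:
    - [[-0.0015,0.002,0.03],-0.001]
    - [[-0.0015,0.002,0.07],-0.001]
    - [[-0.0015,0.002,0.095],-0.001]
    - [[-0.0015,0.002,0.095],-0.001]
    - [[-0.0015,0.002,0.095],-0.001]
    - [[-0.0015,0.002,0.095],-0.001]
    - [[-0.0015,0.002,0.095],-0.001]

```text
clock: 18.15
tool_pos: [0.6184, -0.1659, 0.0907]
eef_rot: [-0.053, 0.999, -0.0, 0.002]
contact_force: [0.2, 0.4, -1.5]
opening: 0.143
```

```bash
python3 - <<'E'
from go import *
from ov import *
show()
s=snapshot('side')[:,:,::-1].copy(); cv2.imwrite('pics/s14r.png',s)
t=snapshot('top')[:,:,::-1].copy(); cv2.imwrite('pics/t14r.png',t)
st=get_state(); p=st['tool_pos']
L=pinmodel(*(p[:2]+.040*np.array([np.cos(np.radians(96)),np.sin(np.radians(96))])),96,p[2]-.0284,False)+model(.587,.108,96,0)
draw(s,'side',L,(185,260,310,420),7,'pics/s14.png')
draw(t,'top',L,(150,210,320,400),10,'pics/t14.png')
E
```

```text
t 18.15 pos [ 0.6184 -0.1659  0.0907] yaw 96.1 tz [ 3.2e-03 -3.0e-04 -1.0e+00] F [ 0.2  0.4 -1.5] op 12.6 q7 1.45
```

View pics/s14.png

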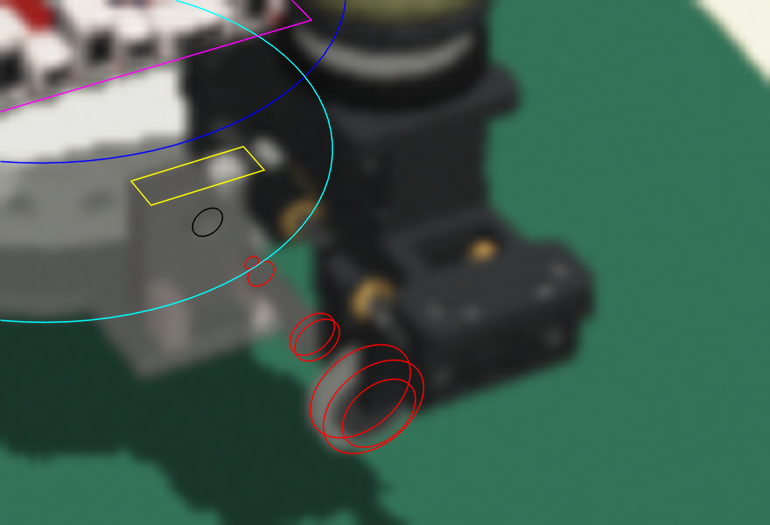

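View pics/t14.png

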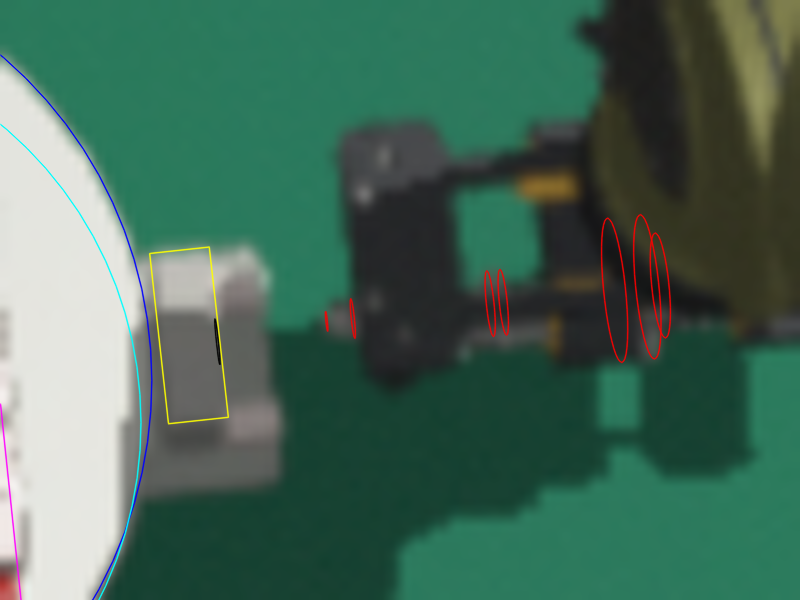

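```bash
cat > ins.py <<'E'
from go import *
H=np.array([.6029,-.0432]);a=np.radians(96);U=np.array([np.cos(a),np.sin(a)]);V=np.array([-U[1],U[0]])
def st():
    s=get_state();d=s['tool_pos'][:2]-H; F=s['contact_force'][:2]
    R=Ro.from_quat(s['eef_rot']).as_matrix()
    print('t%.2f along %.1f lat %.1f z %.1f mm yaw %.1f  Fu %.1f Fv %.1f Fz %.1f op %.1f'%(s['clock'],d@U*1e3,d@V*1e3,s['tool_pos'][2]*1e3,np.degrees(np.arctan2(R[1,1],R[0,1])),F@U,F@V,s['contact_force'][2],s['opening']*88.1),'tilt',np.round(R[:2,2],4), 'mom',np.round(s['moment'],2))
def to(al,lat,z,yaw=96):
    p=H+U*al/1e3+V*lat/1e3; print(al,lat,z,rel((*p,z/1e3),yaw))
E
python3 -c "
from ins import *
st(); to(-110,0,88.4)"
```

```text
t18.25 along -123.6 lat -2.4 z 90.5 mm yaw 96.1  Fu 0.4 Fv -0.5 Fz -1.3 op 13.1 tilt [ 0.0027 -0.0004] mom [-0.02  0.   -0.01]
-110 0 88.4 (array([0.0031, 0.0181, 0.0028]), np.float64(0.0009))
```

jog_arm:
  rows:
    - [[0.003,0.006,0.003],0.001]
    - [[0.003,0.012,0.003],0.001]
    - [[0.003,0.018,0.003],0.001]
    - [[0.003,0.018,0.003],0.001]
    - [[0.003,0.018,0.003],0.001]
    - [[0.003,0.018,0.003],0.001]
    - [[0.003,0.018,0.003],0.001]
    - [[0.003,0.018,0.003],0.001]

```text
clock: 18.92
tool_pos: [0.6135, -0.1528, 0.0867]
eef_rot: [-0.052, 0.999, -0.0, 0.0]
contact_force: [-0.1, 0.6, -1.2]
opening: 0.149
```

```bash
python3 - <<'E'
from ins import *
from ov import *
st(); to(-85,0,88.4)
t=snapshot('top')[:,:,::-1].copy(); cv2.imwrite('pics/t15r.png',t)
s=snapshot('side')[:,:,::-1].copy(); cv2.imwrite('pics/s15r.png',s)
p=get_state()['tool_pos']
L=pinmodel(*(p[:2]+.040*U),96,p[2]-.0284,False)+model(.587,.108,96,0)
draw(t,'top',L,(165,200,330,380),16,'pics/t15.png')
draw(s,'side',L,(190,260,320,400),9,'pics/s15.png')
E
```

```text
t18.92 along -110.1 lat 0.9 z 86.7 mm yaw 96.0  Fu 0.6 Fv -0.0 Fz -1.2 op 13.1 tilt [ 0.     -0.0001] mom [-0.   -0.01  0.02]
-85 0 88.4 (array([-0.0012,  0.0334, -0.0023]), np.float64(-0.0002))
```

View pics/t15.png

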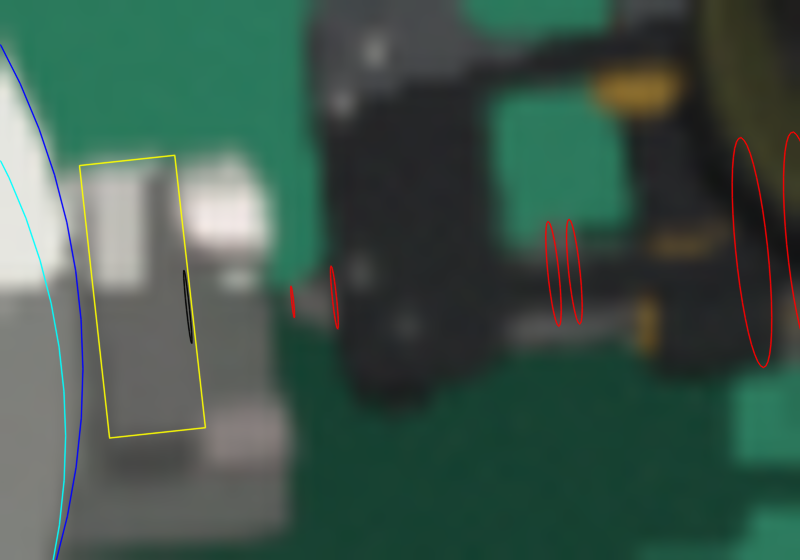

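View pics/s15.png

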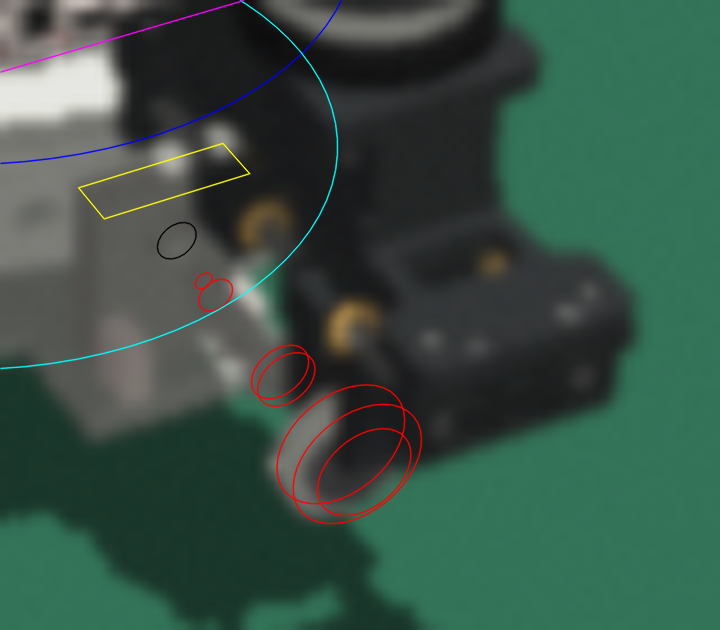

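```bash
python3 - <<'E'
import cv2,numpy as np
s=cv2.imread('pics/s15r.png')
z=cv2.resize(s[205:250,325:375],(800,720),interpolation=cv2.INTER_CUBIC)
z=np.clip(z.astype(float)*1.7,0,255).astype(np.uint8); cv2.imwrite('pics/s15z.png',z[:600])
E
```

```text
(no output)
```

View pics/s15z.png

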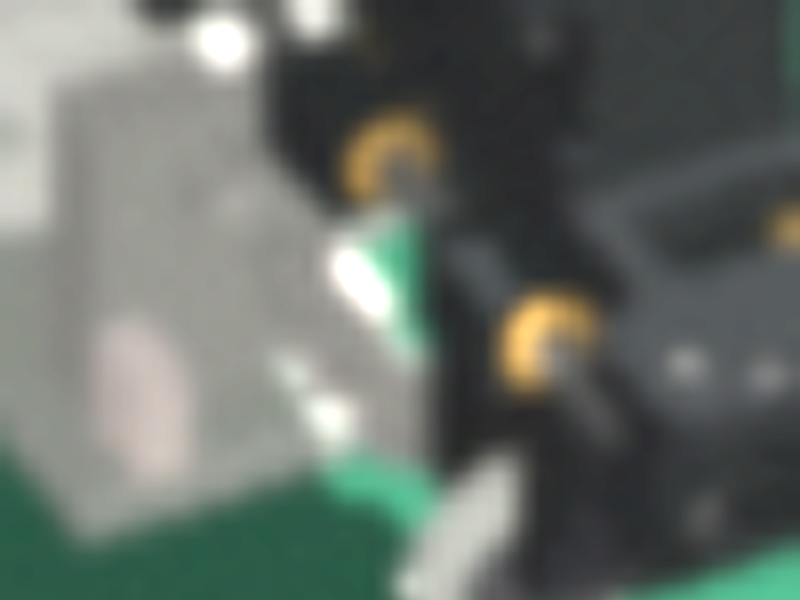

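jog_arm:
  rows:
    - [[-0.001,0.003,-0.002],0]
    - [[-0.001,0.006,-0.002],0]
    - [[-0.001,0.009,-0.002],0]
    - [[-0.001,0.012,-0.002],0]
    - [[-0.001,0.015,-0.002],0]
    - [[-0.001,0.015,-0.002],0]
    - [[-0.001,0.015,-0.002],0]
    - [[-0.001,0.015,-0.002],0]

```text
clock: 19.68
tool_pos: [0.6131, -0.1413, 0.0882]
eef_rot: [-0.052, 0.999, -0.0, -0.0]
contact_force: [-1.3, 0.1, -1.8]
opening: 0.149
```

```bash
python3 - <<'E'
from ins import *
st(); to(-85,0,88.4)
E
```

```text
t19.68 along -98.7 lat 0.1 z 88.2 mm yaw 96.0  Fu 0.2 Fv 1.3 Fz -1.8 op 13.1 tilt [-0.     -0.0002] mom [-0.07 -0.02 -0.  ]
-85 0 88.4 (array([-0.0002,  0.0182, -0.0003]), np.float64(0.0))
```

jog_arm:
  rows:
    - [[0,0.002,0],0]
    - [[0,0.004,0],0]
    - [[0,0.006,0],0]
    - [[0,0.008,0],0]
    - [[0,0.01,0],0]
    - [[0,0.012,0],0]
    - [[0,0.014,0],0]
    - [[0,0.016,0],0]
    - [[0,0.018,0],0]
    - [[0,0.018,0],0]
    - [[0,0.018,0],0]

```text
clock: 20.6
tool_pos: [0.6117, -0.1276, 0.0882]
eef_rot: [-0.053, 0.999, 0.0, 0.0]
contact_force: [-0.4, 0.2, -1.5]
opening: 0.147
```

```bash
python3 - <<'E'
from ins import *
st()
E
```

```text
t20.60 along -84.9 lat 0.1 z 88.2 mm yaw 96.0  Fu 0.2 Fv 0.4 Fz -1.5 op 13.0 tilt [0.     0.0001] mom [-0.03 -0.02  0.01]
```

jog_arm:
  rows:
    - [[0,0.002,0],0]
    - [[0,0.004,0],0]
    - [[0,0.006,0],0]
    - [[0,0.008,0],0]
    - [[0,0.01,0],0]
    - [[0,0.012,0],0]
    - [[0,0.014,0],0]
    - [[0,0.016,0],0]
    - [[0,0.016,0],0]
    - [[0,0.016,0],0]

```text
clock: 21.43
tool_pos: [0.6104, -0.1157, 0.0882]
eef_rot: [-0.052, 0.999, 0.0, 0.0]
contact_force: [-0.7, -0.2, -1.7]
opening: 0.149
```

```bash
python3 - <<'E'
from ins import *
st()
s=snapshot('side')[:,:,::-1].copy(); 
z=cv2.resize(s[195:250,315:375],(786,720),interpolation=cv2.INTER_CUBIC)
z=np.clip(z.astype(float)*1.7,0,255).astype(np.uint8); cv2.imwrite('pics/s16z.png',z[:600])
E
```

```text
t21.43 along -72.9 lat 0.1 z 88.2 mm yaw 96.0  Fu -0.2 Fv 0.7 Fz -1.7 op 13.1 tilt [0.     0.0001] mom [-0.03 -0.06 -0.01]
```

View pics/s16z.png

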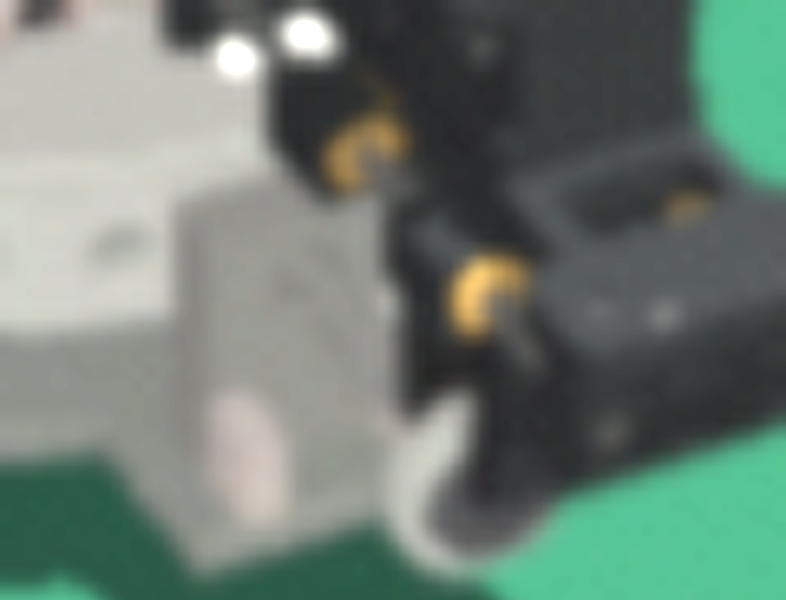

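jog_arm:
  rows:
    - [[0,0.002,0],0]
    - [[0,0.004,0],0]
    - [[0,0.006,0],0]
    - [[0,0.008,0],0]
    - [[0,0.01,0],0]
    - [[0,0.012,0],0]
    - [[0,0.012,0],0]
    - [[0,0.012,0],0]

```text
clock: 22.15
tool_pos: [0.6095, -0.1067, 0.0882]
eef_rot: [-0.053, 0.999, 0.0, 0.0]
contact_force: [0.1, -0.1, -1.7]
opening: 0.147
```

```bash
python3 - <<'E'
from ins import *
st()
E
```

```text
t22.15 along -63.9 lat 0.1 z 88.2 mm yaw 96.0  Fu -0.1 Fv -0.1 Fz -1.7 op 12.9 tilt [0.     0.0001] mom [-0.07 -0.02 -0.01]
```

jog_arm:
  rows:
    - [[0,0.002,0],0]
    - [[0,0.004,0],0]
    - [[0,0.006,0],0]
    - [[0,0.008,0],0]
    - [[0,0.01,0],0]
    - [[0,0.012,0],0]
    - [[0,0.014,0],0]
    - [[0,0.014,0],0]
    - [[0,0.014,0],0]

```text
clock: 22.9
tool_pos: [0.6084, -0.0963, 0.0882]
eef_rot: [-0.053, 0.999, 0.0, 0.0]
contact_force: [-0.4, 0.4, -0.8]
opening: 0.145
```

```bash
python3 - <<'E'
from ins import *
st()
E
```

```text
t22.90 along -53.4 lat 0.1 z 88.2 mm yaw 96.0  Fu 0.5 Fv 0.4 Fz -0.8 op 12.8 tilt [0.     0.0001] mom [-0.05 -0.04  0.03]
```

jog_arm:
  rows:
    - [[0,0.002,0],0]
    - [[0,0.004,0],0]
    - [[0,0.006,0],0]
    - [[0,0.008,0],0]
    - [[0,0.01,0],0]
    - [[0,0.012,0],0]
    - [[0,0.012,0],0]
    - [[0,0.012,0],0]

```text
clock: 23.57
tool_pos: [0.6075, -0.0873, 0.0882]
eef_rot: [-0.053, 0.999, 0.0, 0.0]
contact_force: [-0.1, 0.1, -1.3]
opening: 0.144
```

```bash
python3 - <<'E'
from ins import *
st()
E
```

```text
t23.57 along -44.4 lat 0.1 z 88.2 mm yaw 96.0  Fu 0.1 Fv 0.0 Fz -1.3 op 12.7 tilt [0.0001 0.0001] mom [ 0.    0.03 -0.01]
```

jog_arm:
  rows:
    - [[0,0.001,0],0]
    - [[0,0.002,0],0]
    - [[0,0.003,0],0]
    - [[0,0.004,0],0]
    - [[0,0.005,0],0]
    - [[0,0.005,0],0]
    - [[0,0.005,0],0]

```text
clock: 24.15
tool_pos: [0.607, -0.0838, 0.0882]
eef_rot: [-0.052, 0.999, 0.0, 0.0]
contact_force: [-0.0, 0.3, -2.4]
opening: 0.146
```

```bash
python3 - <<'E'
from ins import *
st()
s=snapshot('side')[:,:,::-1].copy(); 
z=cv2.resize(s[195:250,315:375],(786,720),interpolation=cv2.INTER_CUBIC)
z=np.clip(z.astype(float)*1.7,0,255).astype(np.uint8); cv2.imwrite('pics/s17z.png',z[:600])
E
```

```text
t24.15 along -40.8 lat 0.1 z 88.2 mm yaw 96.0  Fu 0.3 Fv -0.0 Fz -2.4 op 12.8 tilt [0.0001 0.    ] mom [-0.04 -0.   -0.01]
```

View pics/s17z.png

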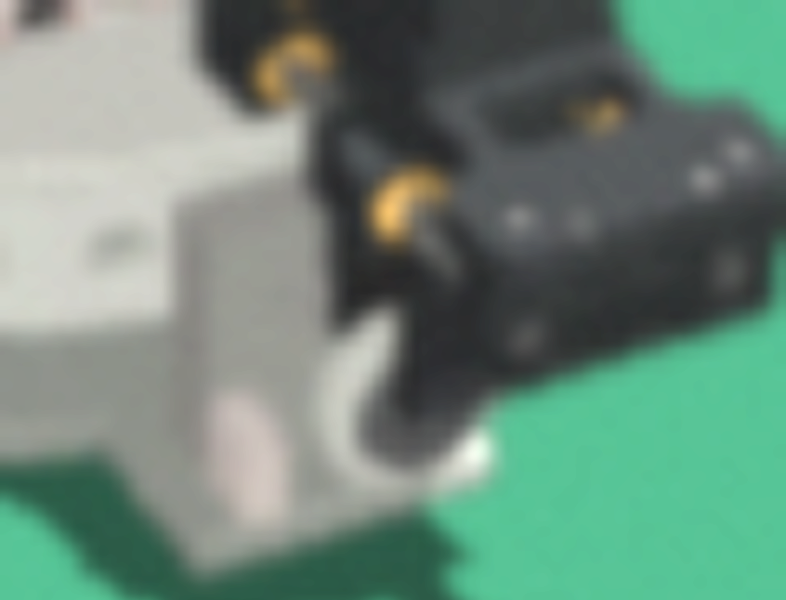

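jog_arm:
  rows:
    - [[0,0.001,0],0]
    - [[0,0.002,0],0]
    - [[0,0.003,0],0]
    - [[0,0.003,0],0]
    - [[0,0.003,0],0]

```text
clock: 24.62
tool_pos: [0.607, -0.0835, 0.0884]
eef_rot: [-0.052, 0.999, -0.001, 0.0]
contact_force: [0.2, -4.6, 0.4]
opening: 0.148
```

```bash
python3 - <<'E'
from ins import *
st()
E
```

```text
t24.62 along -40.5 lat 0.2 z 88.4 mm yaw 95.9  Fu -4.6 Fv 0.2 Fz 0.4 op 13.1 tilt [ 0.0003 -0.0025] mom [-1.18 -0.09  0.02]
```

jog_arm:
  rows:
    - [[0,0.001,0],0]
    - [[0,0.002,0],0]
    - [[0,0.003,0],0]
    - [[0,0.003,0],0]
    - [[0,0.003,0],0]

```text
clock: 25.03
tool_pos: [0.6069, -0.0833, 0.0885]
eef_rot: [-0.051, 0.999, -0.003, 0.0]
contact_force: [0.9, -8.0, 0.8]
opening: 0.146
```

```bash
python3 - <<'E'
from ins import *
st()
E
```

```text
t25.03 along -40.3 lat 0.2 z 88.5 mm yaw 95.9  Fu -8.0 Fv -0.0 Fz 0.8 op 12.9 tilt [ 0.0006 -0.0051] mom [-1.86 -0.2   0.02]
```

jog_arm:
  rows:
    - [[0,-0.002,0],0]
    - [[0,-0.004,0],0]
    - [[0,-0.006,0],0]
    - [[0,-0.006,0],0]
    - [[0,-0.006,0],0]
    - [[0,-0.006,0],0]
    - [[0,-0.006,0],0]
  gripper: 34
  newtons: 20

```text
clock: 25.62
tool_pos: [0.607, -0.0829, 0.0882]
eef_rot: [-0.053, 0.999, 0.0, 0.0]
contact_force: [0.8, -1.0, -0.0]
opening: 0.39
```

```bash
python3 - <<'E'
from ins import *
from ov import *
st()
s=snapshot('side')[:,:,::-1].copy(); 
L=pinmodel(*H,96,.06,True)
draw(s,'side',L,(195,250,315,385),11,'pics/s18.png')
E
```

```text
t25.62 along -39.9 lat 0.0 z 88.2 mm yaw 96.1  Fu -1.1 Fv -0.6 Fz -0.0 op 34.4 tilt [0.    0.001] mom [ 0.05 -0.01 -0.04]
```

View pics/s18.png

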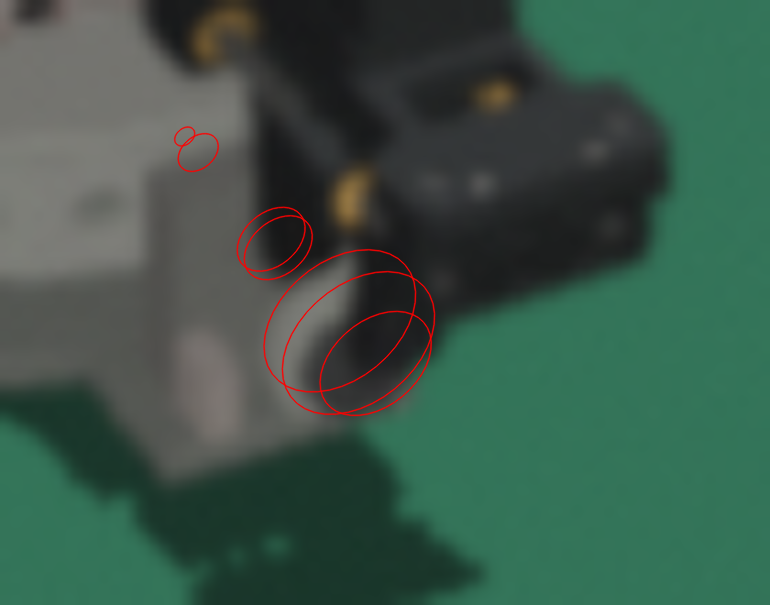

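jog_arm:
  rows:
    - [[0,-0.003,0],0]
    - [[0,-0.006,0],0]
    - [[0,-0.006,0],0]
    - [[0,-0.006,0],0]
    - [[0,-0.006,0],0]

```text
clock: 26.08
tool_pos: [0.6075, -0.0883, 0.0882]
eef_rot: [-0.052, 0.999, 0.0, -0.0]
contact_force: [0.2, 0.6, 0.1]
opening: 0.39
```

```bash
python3 - <<'E'
from ins import *
st()
E
```

```text
t26.08 along -45.4 lat 0.2 z 88.2 mm yaw 96.0  Fu 0.6 Fv -0.2 Fz 0.1 op 34.4 tilt [-0.      0.0001] mom [ 0.07 -0.03 -0.02]
```

Free. Lift straight up, then move clear and look.

jog_arm:
  rows:
    - [[0,0,-0.015],0]
    - [[0,0,-0.04],0]
    - [[0,0,-0.08],0]
    - [[0,0,-0.12],0]
    - [[0,0,-0.16],0]
    - [[0,-0.05,-0.18],0]
    - [[0,-0.1,-0.2],0]
    - [[0,-0.15,-0.2],0]
    - [[0,-0.2,-0.2],0]
    - [[0,-0.25,-0.2],0]
    - [[0,-0.3,-0.2],0]
    - [[0,-0.35,-0.2],0]
    - [[0,-0.35,-0.2],0]
    - [[0,-0.35,-0.2],0]

```text
clock: 27.25
tool_pos: [0.6339, -0.3526, 0.2383]
eef_rot: [-0.05, 0.999, -0.001, -0.0]
contact_force: [0.2, 0.2, -0.2]
opening: 0.384
```

```bash
python3 - <<'E'
from ins import *
from rim import *
st()
s=snapshot('side')[:,:,::-1].copy(); cv2.imwrite('pics/s19r.png',s)
t=snapshot('top')[:,:,::-1].copy(); cv2.imwrite('pics/t19r.png',t)
print(phase('pics/s19r.png'))
L=pinmodel(*H,96,.06,True)
draw(s,'side',L,(195,250,315,385),11,'pics/s19.png')
cv2.imwrite('pics/s19z.png',cv2.resize(s[150:250,260:385],(750,600),interpolation=cv2.INTER_CUBIC))
cv2.imwrite('pics/t19z.png',cv2.resize(t[130:250,230:390],(800,600),interpolation=cv2.INTER_CUBIC))
E
```

```text
t27.25 along -311.0 lat 1.5 z 238.3 mm yaw 95.7  Fu 0.2 Fv -0.2 Fz -0.2 op 33.8 tilt [-0.0001 -0.0011] mom [ 0.06 -0.03 -0.  ]
(np.float64(-2.4), np.float32(0.93985045))
```

View pics/s19.png

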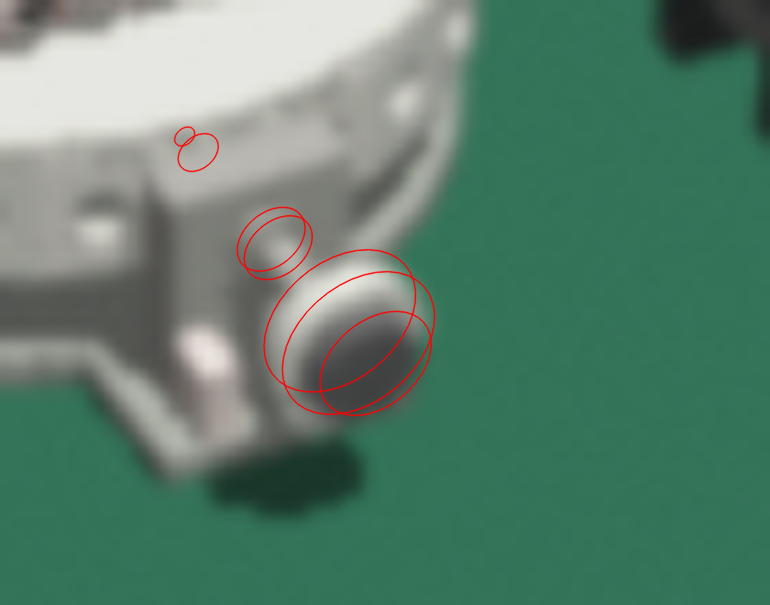

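View pics/s19z.png

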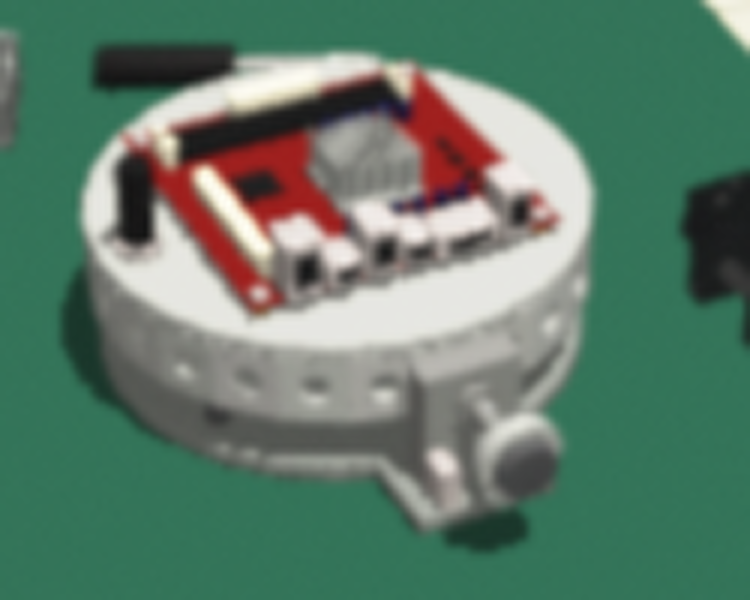

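View pics/t19z.png

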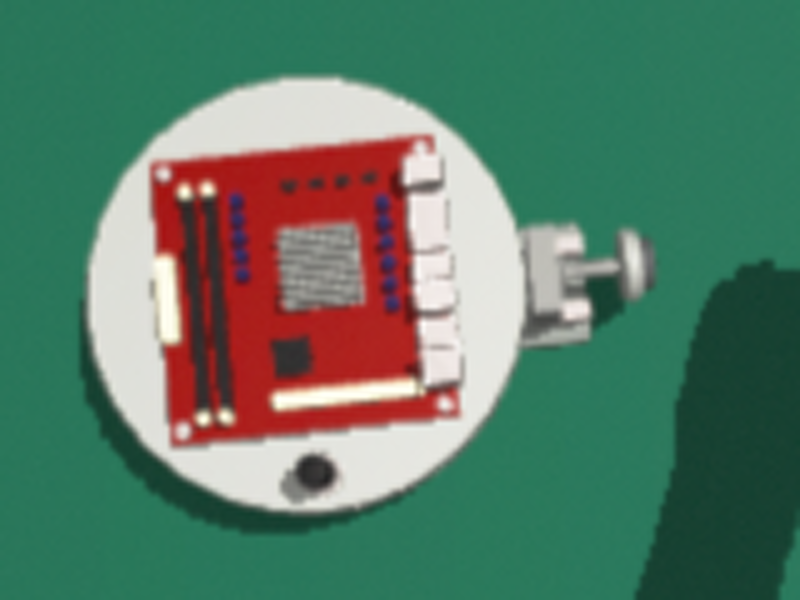

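```bash
python3 - <<'E'
from ins import *
from ov import *
t=cv2.imread('pics/t19r.png')
L=pinmodel(*H,96,.06,True)+model(.587,.108,96,0)[2:3]
draw(t,'top',L,(165,200,330,370),20,'pics/t19o.png')
draw(t,'top',[],(165,200,330,370),20,'pics/t19p.png')
s=cv2.imread('pics/s19r.png')
draw(s,'side',[],(205,235,325,360),20,'pics/s19p.png')
E
```

```text
(no output)
```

View pics/t19o.png

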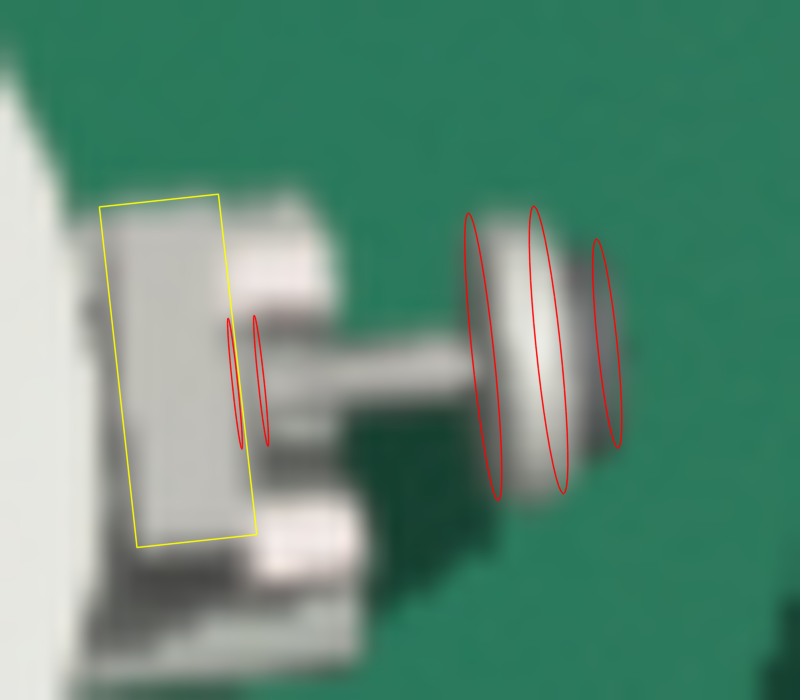

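View pics/t19p.png

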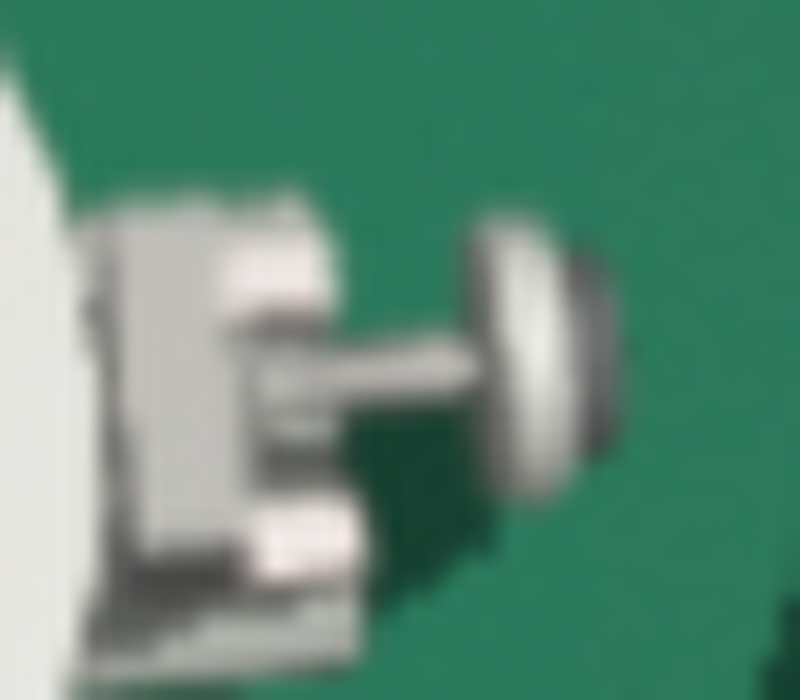

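View pics/s19p.png

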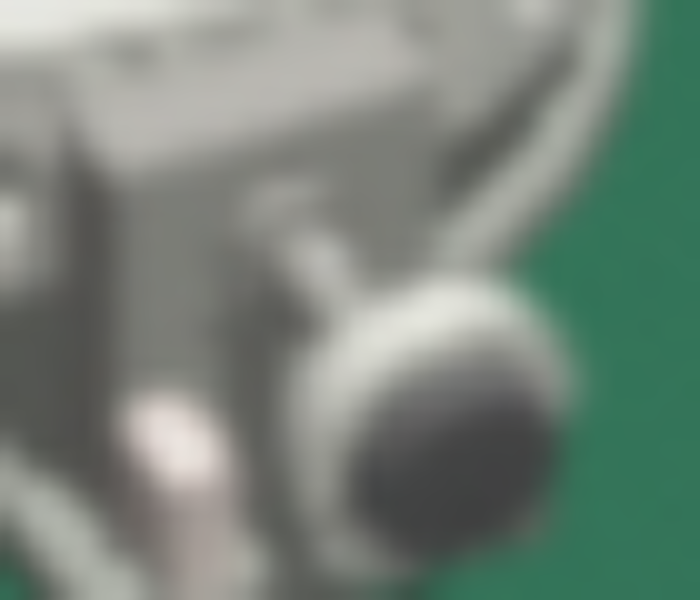

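```bash
python3 - <<'E'
from plant import *
print(workorder.finish_job(), get_state()['clock'])
E
```

```text
the job is handed in; nothing more can be done
the job is handed in; nothing more can be done
```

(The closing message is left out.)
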